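# Load the board kit pallet and set the bus bar right

### The arm

A 7-joint arm with a two-finger parallel gripper is mounted at the origin on the work surface. World frame = base frame: x ahead of the robot, y to its left, z up, the work surface at z = 0. Lengths are in m, angles in rad, forces in N, time in s.
With the tool pointing down it reaches from about 0.35 to 0.9 m from the base axis. Payload 19.9 kg.
Tool frame: the origin (TCP) lies midway between the tips of the shut fingers; the grasp point (between the pads) lies 19 mm behind it; z points along the fingers, y is the direction in which the jaws open and shut (so a half turn about z gives the same grasp; the last joint's range is limited). The gripper opens to 85 mm and grips with 20 to 120 N. Pads are 22 mm wide; open, the fingers measure 114 mm over their backs; the gripper's body (76 mm by 85 mm) begins 54 mm behind the grasp point. The pads swing forward as they close: fully open they stand 13 mm farther back than shut.
Start: joints at [-0.042, 0.417, -0.01, 1.614, 0.005, 1.111, -0.053], TCP at [0.625, 0, 0.231] pointing down, gripper open.
Joint ranges: [-2.81, 2.81], [-0.39, 2.02], [-1.27, 1.25], [0.06, 2.57], [-1.19, 4.33], [0.19, 2], [-2.82, 2.82]. Speed limits (rad/s): [1.89, 1.89, 2.39, 2.39, 3.01, 3.01, 3.01].

### API

Orientations are given as a unit quaternion [w, x, y, z].
In Python, from bench import readout, vision, job_done, models gives the robot as it stands. The module is installed in compiled form; this text tells all that it offers.
- The arm moves only by the tool apply_moves, never from a script. Its argument "targets" is a list that holds one entry, the list of rows, each a list of 7 numbers: the shift along the world's x, y, z in mm, then the turn, a rotation vector about the world's x, y, z in rad, then the opening, from 0 (shut) to 1 (fully open). A call has 1 to 10 rows; each row is the pose to reach, as a shift and turn from the pose commanded when the call began; what a row does not reach only later rows make up. A row lasts 1/12 s, in which the tool goes at most 41.7 mm and 7.16 degrees, less where a joint would pass 70% of its speed; a pose out of reach is approached as far as the arm can. A call with a gripper value outside its range is refused whole. The fingers move at their own pace and stop on an object; "squeeze" is the grip in N (left out, the last holds). Time passes only in rows, so rows that repeat a pose let the fingers close. It gives the time, the measured TCP pose, the force and the opening at its end, in the units of the state.
- readout.get_state(): the state, without advancing time (a new reading comes with each control period).
- vision.capture(name): name is "scene" or "side" or "wrist"; returns (picture, depth): 400x640x3 uint8, red, green, blue; 400x640 float32, m along the optical axis (not along the pixel's ray), 0 where there is no reading.
- vision.camera_info(name): a dict with "K" (3x3 intrinsics, pixels), "extrinsics" (4x4, takes a point from camera to world coordinates); the wrist camera has in their place "tool_from_camera" (4x4, takes a point from camera to tool coordinates, whose origin is the TCP and whose axes are the flange's). Camera axes: x right, y down, z forward; pixel columns grow to the right and rows downward; lengths in m; the calibration is good to about 2 mm. A picture is of the moment at which its call begins: read the wrist's pose just before it. camera_info takes no time and is no camera call.
- job_done(): hands the job in, once; it reports no verdict.
Trained networks look in the newest picture that a camera, given by its name, has taken for a name from the list of things; names that differ only in an ending like _2 or _b are one class to them, and where a whole thing is asked for, a point or a joint stands for the part that bears it (a point fixed in the world has none). Each returns a list of dicts, best first, with "conf" (0 to 1); they miss things now and then, are a little off and sometimes report something else, mostly with a low value. They report only what shows in the picture. A call takes as long as a camera call. They do not tell look-alikes from the thing itself.
- models.search_frame(thing, camera): "point" ([column, row] in pixels, amid what is visible of it).
The state is a dict: "time": time; "joint_pos": joint angles; "joint_velocities": joint speeds; "joint_torque": joint torques, N m; "position": TCP position; "tcp_rot": TCP orientation; "force": force on the tool from outside, world axes, zero at the start; "torque": the same for the moment, N m; "width": opening from 0.0 (shut) to 1.0 (fully open).
Only numpy, scipy, OpenCV 4.12 (cv2) and the standard library are available. Lean on these libraries where they do the work, as an engineer would, in place of code of your own. Each camera call takes 0.05 s, during which the arm holds its last target.

### The job

Make up the next board kit: first throw the chrome toggle, still on from the last kit, fully back to off. Then seat each enclosure part lying on the right (there may be two or three of lid, connector housing and bumper foot) flat, square and fully home in the nest cut for it, and pull the bus bar out of its holder, turn it end for end and put it fully back so that its raised lug is at the brass terminal post end. Only when all of that is in place, throw the toggle fully over to on; leave the steel cup, tape ring and relay block among them where they stand.

Things in the scene. Friction and masses are not known exactly. Their poses are not given: they have to be found in the camera images.
- lid_mid (a point): Gray aluminium enclosure lid: plate 110 (x) by 70 (y) by 14 mm thick, same either way round; 0.24 kg. Fin on top 14 mm thick (y), 60 mm long (x), 32 mm high: grip across it from above. Loose, flat on the table at right; may be absent (None). Point: below the fin's middle, 23 mm above the underside, half-way up; z up.
- housing_mid (a point): Teal connector housing, a T in plan, 14 mm thick: 60 by 60 mm body (x -42 to 18 mm), tongue 28 mm wide at +x (x 18 to 54); fits one way only; 0.12 kg. Fin on top 14 mm thick (y), 44 mm long (x), 32 mm high: grip across it from above. Loose, flat on the table at right; may be absent (None). Point: below the fin's middle, 23 mm above the underside, half-way up; z up.
- foot_mid (a point): Red silicone bumper foot: flange 84 (x) by 46 (y) by 14 mm thick, same either way round; 0.12 kg. Fin on top 14 mm thick (y), 40 mm long (x), 32 mm high: grip across it from above. Loose, flat on the table at right; may be absent (None). Point: below the fin's middle, 23 mm above the underside, half-way up; z up.
- lid_nest_floor (a point): Plastic nest for the lid, pocket 115 by 75 mm. Fixed, on a white pallet; nest order varies. Outline of that part plus 2.5 mm play all round, 10 mm deep, walls 11 mm thick, tops 22 mm above the table. Point: on the pocket floor, 12 mm above the table, where the underside below the middle of the part's fin goes. Axes turn with the nest and match the seated part's.
- housing_nest_floor (a point): Plastic nest for the housing, T-shaped pocket, tongue to +x. Fixed, on a white pallet; nest order varies. Outline of that part plus 2.5 mm play all round, 10 mm deep, walls 11 mm thick, tops 22 mm above the table. Point: on the pocket floor, 12 mm above the table, where the underside below the middle of the part's fin goes. Axes turn with the nest and match the seated part's.
- foot_nest_floor (a point): Plastic nest for the foot, pocket 89 by 51 mm. Fixed, on a white pallet; nest order varies. Outline of that part plus 2.5 mm play all round, 10 mm deep, walls 11 mm thick, tops 22 mm above the table. Point: on the pocket floor, 12 mm above the table, where the underside below the middle of the part's fin goes. Axes turn with the nest and match the seated part's.
- busbar_mid (a point): Tinned copper bus bar on edge in its holder: 130 (x) by 8 (y) by 50 (z) mm, 0.36 kg, with a lug 22 mm long, 18 mm high on its top edge at the +x end. Starts with the lug at the wrong end of the holder. Point: middle of the bar, 25 mm above its lower edge; x towards the lug, z up. Grip it across its thickness at mid length.
- busbar_lug (a point): Middle of the lug on the bus bar (54 mm along x from the bar's middle, 59 mm above its lower edge).
- holder_seat (a point): Fixed bus bar holder, base 180 (x) by 56 by 8 mm; two pairs of clips 22 mm long, centred 48 mm either side of the middle, gap 12 mm, and end stops 136 mm apart, all 18 mm high; fingers fit between the clip pairs (74 mm). Brass post, top 38 mm above table, beyond the +x stop: the lug goes at that end. Point: middle of the base's upper face, 8 mm above table; x to the post, z up.
- toggle (a joint): Chrome toggle lever on a round steel lamp base at the left. Starts on. 0 is off, leaning to the base's -x (towards the robot); 1.0 rad is fully on, leaning to +x. Stays where it is left; takes about 1 N at the tip.
- toggle_tip (a point): Toggle lever: the middle of its ball end (26 mm thick), 70 mm from the pivot, which lies 40 mm above the table over the lamp base's origin; the lever leans 0.5 rad to -x of the base at joint 0 and 0.5 rad to +x at 1.0; its frame tilts with the lever.
- lampbase: The switch's lamp base, fixed, 104 mm across, with a 70 by 50 mm switch block on it up to 43 mm above the table; the table between it and the bus bar holder is bare. Origin on the table at its centre, x is the direction in which the lever is thrown to on, z up.
- nutcup: Small steel cup, 64 mm wide; a bystander to be left where it is. Origin at the underside.
- tape: White ring of tape, 90 mm wide; a bystander to be left where it is. Origin at the underside.
- relay: Black relay block 50 by 36 by 40 mm; a bystander to be left where it is. Origin at the underside.
Mind the look-alikes: they are no part of the job. There is more than one size of the lampbase; the job needs the smallest.

How it is judged:
By the outcome, as a careful person would: the job done as asked, in the order asked, and still so for the second after the job is handed in, with the robot touching nothing.
Of lid, housing, foot only 2 to 3 are there at a start; the rules pass over those that are not, and their reading is None.
At some moment in a run one of lid, housing, foot may be knocked a few centimetres aside while the robot is not near it.
It also fails if it takes over 210 s, if anything falls off the work surface, if the arm or the gripper's body presses on something with over 40 N, if the wrist force passes 120 N, or if a joint passes its speed limit or range.

## Working session

There is one attempt and no reset: what is moved stays moved. The work goes in short steps, Python scripts to look and compute and a tool call to move; the robot and the scene stay as the last step left them, time stands still between calls to the robot, and variables do not carry over. Pictures are saved under pics/ and viewed, and the job is handed in when it is done.

Besides the shell and the picture viewer there is one more tool, called after "Request:" by a JSON object that holds its "api" and its "payload". apply_moves: Moves the arm, as the interface text tells. Its arguments: {"type":"object","properties":{"targets":{"type":"array"},"squeeze":{"type":"number"}},"required":["targets"]}

```bash
mkdir -p pics; cat > h.py <<'E'
import numpy as np, cv2
from bench import readout, vision, models
def snap(cam,fn):
    st=readout.get_state()
    p,d=vision.capture(cam)
    cv2.imwrite('pics/'+fn+'.png',cv2.cvtColor(p,cv2.COLOR_RGB2BGR))
    np.savez(''+fn+'.npz',p=p,d=d,T=ext(cam,st),K=vision.camera_info(cam)['K'])
    return p,d
def Rq(q):
    from scipy.spatial.transform import Rotation as R
    return R.from_quat([q[1],q[2],q[3],q[0]]).as_matrix()
def ext(cam,st):
    i=vision.camera_info(cam)
    if 'extrinsics' in i: return np.array(i['extrinsics'])
    T=np.eye(4);T[:3,:3]=Rq(st['tcp_rot']);T[:3,3]=st['position']
    return T@np.array(i['tool_from_camera'])
def cloud(fn):
    z=np.load(''+fn+'.npz');d=z['d'];K=z['K'];T=z['T']
    v,u=np.mgrid[:d.shape[0],:d.shape[1]]
    P=np.stack([(u-K[0,2])/K[0,0]*d,(v-K[1,2])/K[1,1]*d,d],-1)@T[:3,:3].T+T[:3,3]
    P[d<=0]=np.nan
    return P,z['p']
E
python3 - <<'E'
from h import *
print(readout.get_state())
for c in ['scene','side','wrist']:
    snap(c,c+'0'); i=vision.camera_info(c); print(c,{k:np.round(v,3).tolist() for k,v in i.items() if k in('K','extrinsics','tool_from_camera')})
E
```

```text
{'time': 0.0, 'joint_pos': array([-0.04152123,  0.41797764, -0.01027753,  1.61417456,  0.00468647,
        1.11069429, -0.05302531]), 'joint_velocities': array([-0.00068055,  0.0008828 ,  0.00093131,  0.000553  ,  0.00039603,
       -0.00130326, -0.00080311]), 'joint_torque': array([ 3.43503270e-04, -8.64444852e+01,  6.79280274e-01, -4.34903777e+01,
        1.92400004e-02,  7.37222959e-03,  1.31192037e-04]), 'position': array([ 6.24652799e-01, -8.81625902e-06,  2.30657928e-01]), 'tcp_rot': array([-4.01966748e-04,  7.07115532e-01,  7.07097763e-01, -4.65574679e-04]), 'force': array([0.61306232, 1.06553308, 0.48934955]), 'torque': array([ 0.00108155, -0.00207597,  0.0551954 ]), 'width': 1.0025318138932902}
scene {'K': [[442.599, 0.0, 323.834], [0.0, 442.599, 202.285], [0.0, 0.0, 1.0]], 'extrinsics': [[0.69, 0.587, -0.424, 1.009], [0.724, -0.564, 0.398, -0.475], [-0.006, -0.581, -0.814, 1.172], [0.0, 0.0, 0.0, 1.0]]}
side {'K': [[407.396, 0.0, 314.418], [0.0, 407.396, 199.375], [0.0, 0.0, 1.0]], 'extrinsics': [[-0.733, -0.527, 0.43, -0.06], [-0.68, 0.575, -0.455, 0.586], [-0.008, -0.626, -0.78, 0.996], [0.0, 0.0, 0.0, 1.0]]}
wrist {'K': [[304.663, 0.0, 316.196], [0.0, 304.663, 196.707], [0.0, 0.0, 1.0]], 'tool_from_camera': [[0.001, -0.959, -0.285, 0.072], [1.0, 0.001, 0.0, -0.0], [0.0, -0.285, 0.959, -0.143], [0.0, 0.0, 0.0, 1.0]]}
```

View pics/scene0.png

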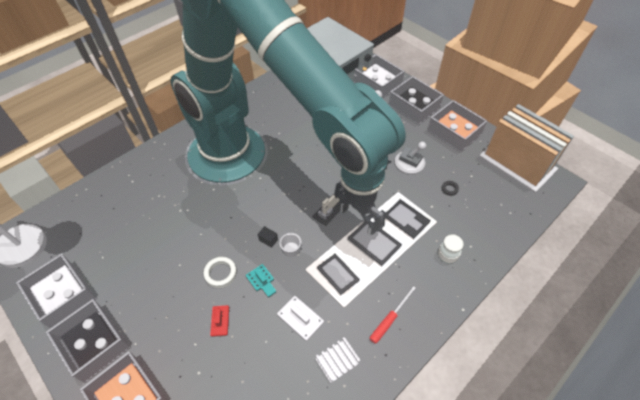

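View pics/side0.png

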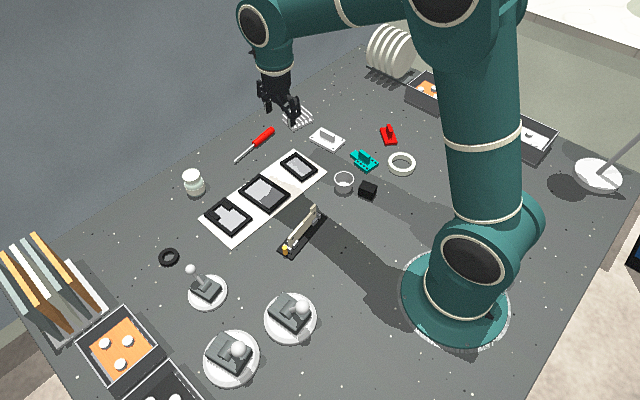

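View pics/wrist0.png

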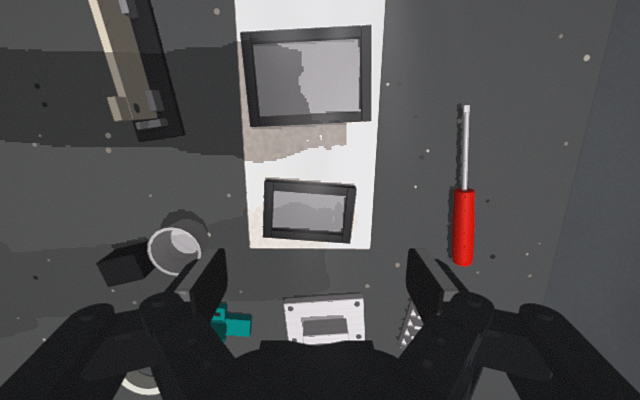

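```bash
cat >> h.py <<'E'
def ortho(fn,x0,x1,y0,y1,res=0.002,zmax=0.12,out=None):
    # image: up = +x, left=+y
    P,p=cloud(fn);P=P.reshape(-1,3);c=p.reshape(-1,3)
    m=np.isfinite(P[:,0])&(P[:,2]<zmax);P=P[m];c=c[m]
    H=int((x1-x0)/res);W=int((y1-y0)/res)
    im=np.zeros((H,W,3),np.uint8);hz=np.full((H,W),np.nan)
    r=((x1-P[:,0])/res).astype(int);q=((y1-P[:,1])/res).astype(int)
    k=(r>=0)&(r<H)&(q>=0)&(q<W)&(P[:,0]<x1)&(P[:,1]<y1);r,q,P,c=r[k],q[k],P[k],c[k]
    o=np.argsort(P[:,2]);im[r[o],q[o]]=c[o];hz[r[o],q[o]]=P[o,2]
    if out: cv2.imwrite('pics/'+out+'.png',cv2.cvtColor(im,cv2.COLOR_RGB2BGR))
    return im,hz
E
python3 - <<'E'
from h import *
a,_=ortho('side0',0,0.9,-0.55,0.6,0.002,out='o_side')
a,_=ortho('scene0',0,0.9,-0.55,0.6,0.002,out='o_scene')
Pw,_=cloud('side0')
for n,cam in [('lid_mid','scene'),('housing_mid','scene'),('foot_mid','scene'),('busbar_mid','side'),('busbar_lug','side'),('toggle','side'),('toggle_tip','side'),('lampbase','side')]:
    P,_=cloud(cam+'0')
    for r in models.search_frame(n,cam)[:4]:
        u,v=np.round(r['point']).astype(int); print(n,cam,r['point'],round(r['conf'],2),np.round(P[v,u],3))
E
```

```text
lid_mid scene [298.5, 320.6] 0.91 [ 0.643 -0.231  0.016]
lid_mid scene [265.9, 238.5] 0.29 [ 0.395 -0.136  0.039]
housing_mid scene [262.4, 279.4] 0.64 [ 0.494 -0.23   0.047]
housing_mid scene [421.1, 147.3] 0.24 [0.517 0.418 0.115]
foot_mid scene [218.2, 318.4] 0.57 [ 0.5   -0.384  0.043]
busbar_mid side [303.6, 224.3] 0.63 [0.427 0.117 0.043]
busbar_lug side [303.2, 225.1] 0.92 [0.422 0.125 0.051]
busbar_lug side [300.1, 167.9] 0.71 [ 0.608 -0.052  0.013]
toggle side [235.1, 350.2] 0.68 [0.259 0.494 0.147]
toggle side [195.7, 271.7] 0.49 [ 0.557  0.413 -0.002]
toggle side [301.7, 308.0] 0.49 [0.221 0.334 0.146]
toggle_tip side [194.0, 272.3] 0.67 [0.497 0.435 0.102]
toggle_tip side [301.3, 308.0] 0.6 [0.222 0.336 0.147]
toggle_tip side [236.3, 347.1] 0.52 [0.263 0.489 0.145]
lampbase side [289.6, 316.5] 0.94 [0.255 0.344 0.063]
lampbase side [209.6, 294.3] 0.82 [0.451 0.435 0.044]
lampbase side [228.0, 360.9] 0.66 [0.285 0.511 0.058]
```

View pics/o_side.png

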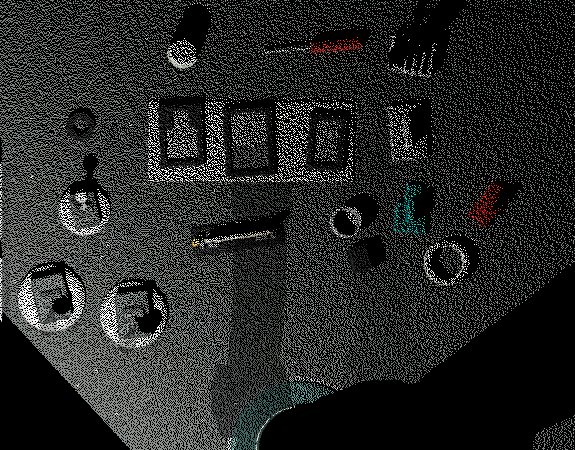

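View pics/o_scene.png

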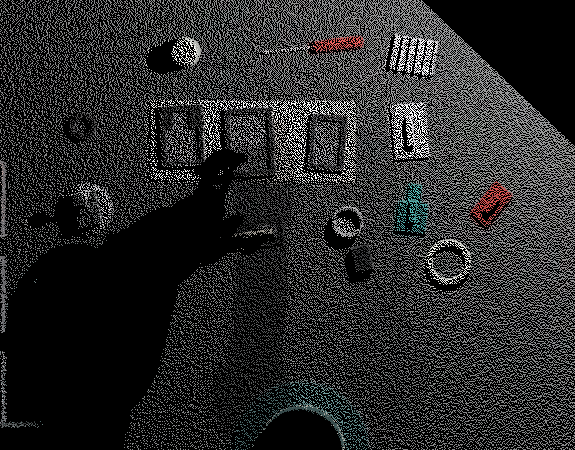

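Request:
{"api": "apply_moves", "payload": {"targets": [[[-15,37,0,0,0,0,0],[-30,74,0,0,0,0,0],[-45,111,0,0,0,0,0],[-60,148,5,0,0,0,0],[-75,185,10,0,0,0,0],[-90,222,15,0,0,0,0],[-105,259,20,0,0,0,0],[-115,290,20,0,0,0,0],[-125,320,20,0,0,0,0],[-130,330,20,0,0,0,0]]], "squeeze": 40}}

```text
time: 1.38
position: [0.4926, 0.3347, 0.2514]
tcp_rot: [-0.001, 0.705, 0.709, 0.0]
force: [-0.0, 0.1, -0.4]
width: -0.005
```

```bash
python3 - <<'E'
from h import *
snap('wrist','w1');snap('side','s1');snap('scene','c1')
for c in ['w1','s1','c1']:
    im,hz=ortho(c,0.38,0.6,0.32,0.54,0.001,0.2,out='o_'+c)
    P,_=cloud(c);P=P.reshape(-1,3)
    P=P[(abs(P[:,0]-.49)<.1)&(abs(P[:,1]-.435)<.08)]
    disk=P[(P[:,2]>.004)&(P[:,2]<.03)&(np.hypot(P[:,0]-.484,P[:,1]-.432)<.07)]
    if len(disk)>20:
        (cx,cy),r=cv2.minEnclosingCircle(disk[:,:2].astype(np.float32));print(c,'disk',cx,cy,r)
    blk=P[(P[:,2]>.036)&(P[:,2]<.05)&(np.hypot(P[:,0]-.484,P[:,1]-.432)<.05)]
    if len(blk)>20: print('blk',cv2.minAreaRect(blk[:,:2].astype(np.float32)))
    b=P[(P[:,2]>.088)&(P[:,2]<.125)&(abs(P[:,1]-.43)<.05)]
    if len(b)>10: print('ball',b.min(0),b.max(0),len(b))
E
```

```text
w1 disk 0.4807783365249634 0.4291028380393982 0.051996633410453796
blk ((0.4806048274040222, 0.42908382415771484), (0.06985677033662796, 0.05003998056054115), 12.552253723144531)
ball [0.49497366 0.42239088 0.10308876] [0.52035477 0.44771104 0.11845517] 723
s1 disk 0.4845178723335266 0.43085700273513794 0.06660613417625427
blk ((0.48029348254203796, 0.4311048686504364), (0.07287797331809998, 0.050395816564559937), 12.939325332641602)
ball [0.49492841 0.42537895 0.08823808] [0.51997612 0.44918215 0.11951227] 103
c1 disk 0.4792514145374298 0.42362889647483826 0.05599511042237282
blk ((0.48281872272491455, 0.42424362897872925), (0.0689132884144783, 0.05470726266503334), 14.164586067199707)
ball [0.49790414 0.42004243 0.09157463] [0.52104001 0.44438876 0.1173467 ] 54
```

View pics/w1.png

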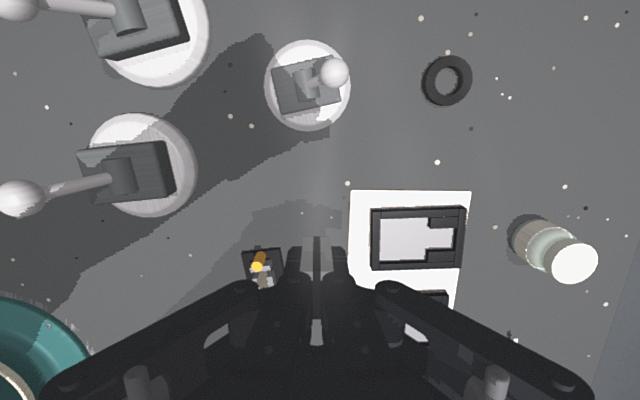

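View pics/s1.png

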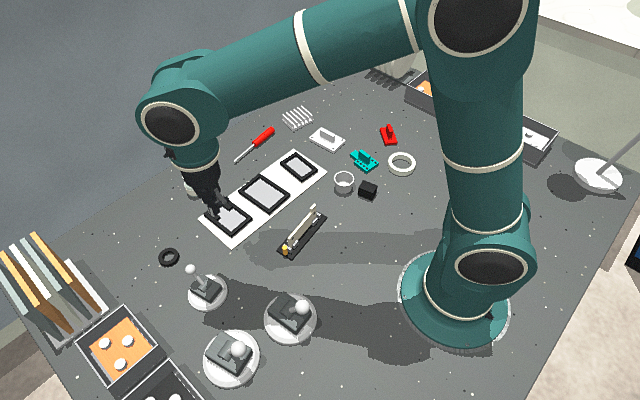

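Request:
{"api": "apply_moves", "payload": {"targets": [[[18,30,0,0,0,0.07,0],[36,60,0,0,0,0.14,0],[54,90,0,0,0,0.218,0],[70,117,-10,0,0,0.218,0],[70,117,-50,0,0,0.218,0],[70,117,-90,0,0,0.218,0],[70,117,-130,0,0,0.218,0],[70,117,-160,0,0,0.218,0],[70,117,-164,0,0,0.218,0]]]}}

```text
time: 2.28
position: [0.5639, 0.4431, 0.0809]
tcp_rot: [-0.0, 0.627, 0.779, -0.004]
force: [-1.1, -0.7, -0.6]
width: -0.0
```

```bash
python3 - <<'E'
from h import *
snap('side','s2');snap('wrist','w2')
p=cv2.imread('pics/s2.png')[220:340,130:290];cv2.imwrite('pics/s2c.png',cv2.resize(p,None,fx=4,fy=4))
E
```

```text
(no output)
```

View pics/s2c.png

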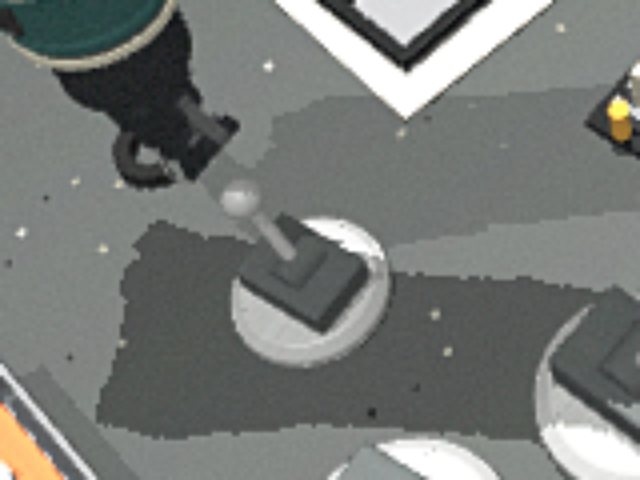

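View pics/w2.png

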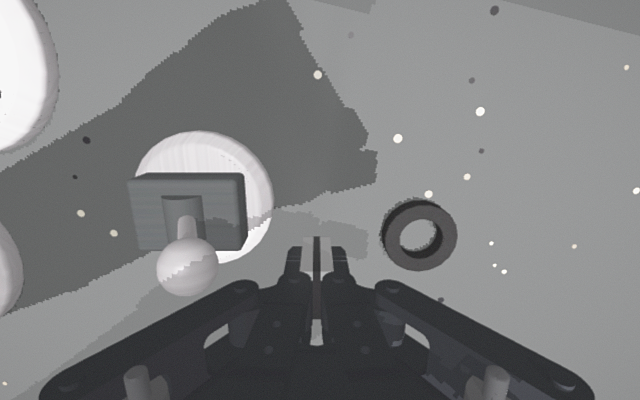

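Request:
{"api": "apply_moves", "payload": {"targets": [[[-15,-3,0,0,0,0,0],[-26,-5,0,0,0,0,0],[-36,-7,0,0,0,0,0],[-46,-9,0,0,0,0,0],[-56,-11,0,0,0,0,0],[-64,-13,0,0,0,0,0],[-72,-15,0,0,0,0,0],[-78,-16,0,0,0,0,0],[-82,-17,0,0,0,0,0],[-85,-18,0,0,0,0,0]]]}}

```text
time: 3.22
position: [0.4798, 0.4291, 0.0877]
tcp_rot: [0.0, 0.626, 0.78, 0.0]
force: [0.3, 1.0, -0.2]
width: -0.002
```

```bash
cat >> h.py <<'E'
def ball(fn):
    P,_=cloud(fn);P=P.reshape(-1,3)
    b=P[(P[:,2]>.09)&(P[:,2]<.128)&(np.hypot(P[:,0]-.4808,P[:,1]-.429)<.06)]
    return b
E
python3 - <<'E'
from h import *
print(readout.get_state()['force'],readout.get_state()['position'])
snap('side','s3')
p=cv2.imread('pics/s3.png')[220:340,130:290];cv2.imwrite('pics/s3c.png',cv2.resize(p,None,fx=4,fy=4))
E
```

```text
[ 0.30675575  0.98416646 -0.22641298] [0.47979363 0.42911466 0.08771815]
```

View pics/s3c.png

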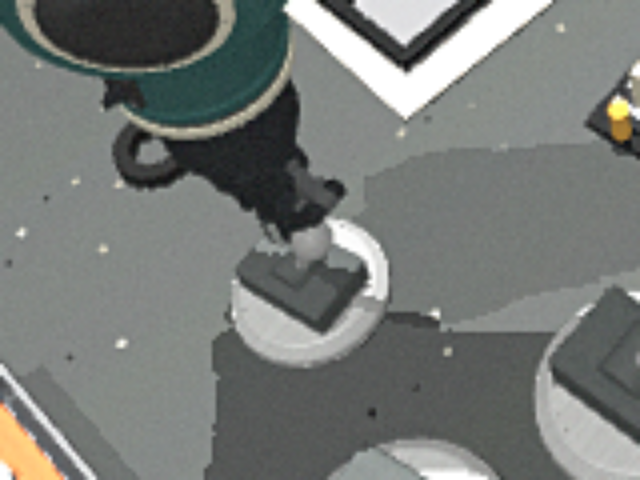

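Request:
{"api": "apply_moves", "payload": {"targets": [[[-3,-1,0,0,0,0,0],[-5,-1,0,0,0,0,0],[-7,-1.5,0,0,0,0,0],[-7,-1.5,0,0,0,0,0]]]}}

```text
time: 3.6
position: [0.4737, 0.4275, 0.0872]
tcp_rot: [0.0, 0.626, 0.78, 0.001]
force: [6.2, 2.2, -5.7]
width: -0.003
```

Request:
{"api": "apply_moves", "payload": {"targets": [[[-2,0,0,0,0,0,0],[-4,-1,0,0,0,0,0],[-4,-1,0,0,0,0,0]]]}}

```text
time: 3.85
position: [0.473, 0.4271, 0.0876]
tcp_rot: [0.001, 0.627, 0.779, 0.004]
force: [26.9, 12.3, -20.3]
width: 0.002
```

```bash
python3 - <<'E'
from h import *
snap('side','s3')
p=cv2.imread('pics/s3.png')[220:340,130:290];cv2.imwrite('pics/s3d.png',cv2.resize(p,None,fx=4,fy=4))
b=ball('s3');print(b.min(0),b.max(0),len(b))
E
```

```text
[0.4350636  0.41141944 0.09286691] [0.47709528 0.44011214 0.12597103] 118
```

View pics/s3d.png

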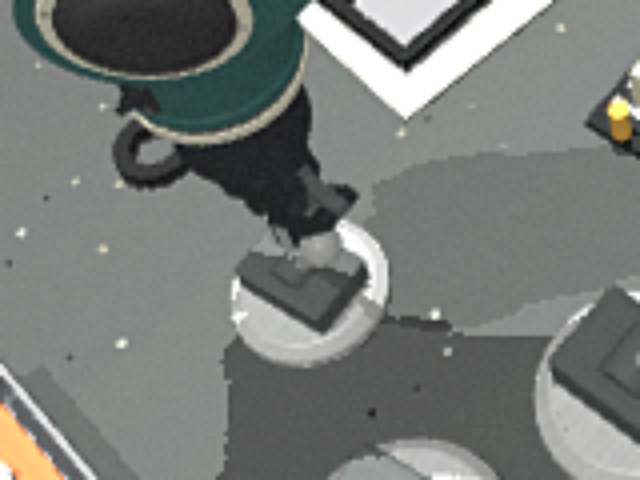

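Request:
{"api": "apply_moves", "payload": {"targets": [[[15,3,0,0,0,0,0],[20,4,35,0,0,0,0],[20,4,75,0,0,0,0],[20,-10,112,0,0,-0.12,0],[20,-40,135,0,0,-0.24,0],[20,-75,155,0,0,-0.36,0.3],[25,-110,170,0,0,-0.48,0.6],[30,-145,190,0,0,-0.6,1],[30,-182,205,0,0,-0.72,1],[30,-220,213,0,0,-0.84,1]]]}}

```text
time: 4.73
position: [0.4991, 0.2052, 0.3021]
tcp_rot: [-0.0, 0.891, 0.454, 0.001]
force: [1.3, 0.1, 0.7]
width: 0.708
```

Request:
{"api": "apply_moves", "payload": {"targets": [[[0,-20,0,0,0,-0.12,1],[0,-40,0,0,0,-0.24,1],[0,-60,0,0,0,-0.36,1],[0,-80,0,0,0,-0.48,1],[0,-100,0,0,0,-0.6,1],[0,-120,0,0,0,-0.72,1],[0,-130,0,0,0,-0.84,1],[0,-130,0,0,0,-0.95,1],[0,-130,0,0,0,-0.95,1]]]}}

```text
time: 5.48
position: [0.4989, 0.076, 0.3003]
tcp_rot: [-0.0, 1.0, -0.004, -0.0]
force: [-0.1, -0.1, -0.7]
width: 0.999
```

```bash
python3 - <<'E'
from h import *
print(readout.get_state()['joint_pos'])
snap('wrist','w4')
snap('side','s4')
b=ball('s4');print(b.min(0),b.max(0),len(b))
p=cv2.imread('pics/s4.png')[220:340,130:290];cv2.imwrite('pics/s4d.png',cv2.resize(p,None,fx=4,fy=4))
E
```

```text
[-0.37833641  0.13619226  0.18422839  1.82677201 -0.02706745  1.18113468
 -1.76438337]
[0.43508529 0.41209192 0.09583846] [0.45820079 0.43625858 0.11755208] 95
```

View pics/w4.png

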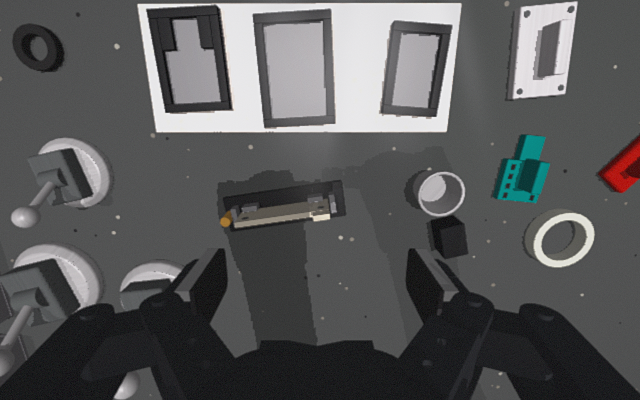

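View pics/s4d.png

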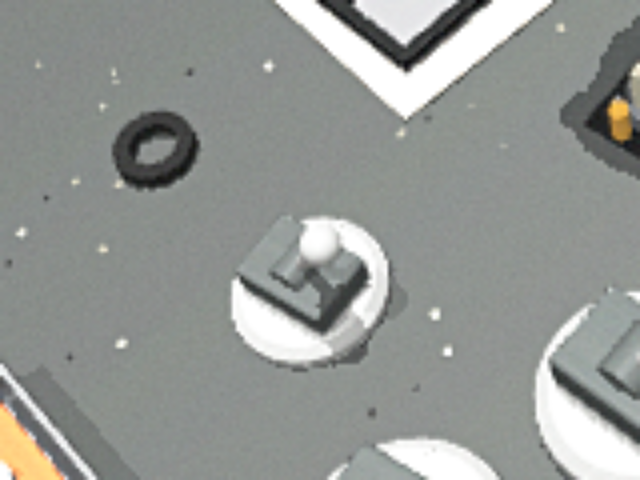

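```bash
cat >> h.py <<'E'
def clusters(fn,z0,z1,box,minn=60,res=0.002):
    P,p=cloud(fn);m=np.isfinite(P[...,0])
    P=P[m];c=p[m]
    k=(P[:,2]>z0)&(P[:,2]<z1)&(P[:,0]>box[0])&(P[:,0]<box[1])&(P[:,1]>box[2])&(P[:,1]<box[3])
    P=P[k];c=c[k]
    H=int((box[1]-box[0])/res)+2;W=int((box[3]-box[2])/res)+2
    g=np.zeros((H,W),np.uint8);i=((P[:,0]-box[0])/res).astype(int);j=((P[:,1]-box[2])/res).astype(int)
    g[i,j]=1;g=cv2.morphologyEx(g,cv2.MORPH_CLOSE,np.ones((3,3),np.uint8))
    n,l=cv2.connectedComponents(g);L=l[i,j];o=[]
    for q in range(1,n):
        s=L==q
        if s.sum()>minn: o.append((P[s],c[s]))
    return o
def rect(P):
    (cx,cy),(w,h),a=cv2.minAreaRect(P[:,:2].astype(np.float32))
    if w<h: w,h,a=h,w,a+90
    if a>90:a-=180
    return np.round([cx,cy,w,h,a],4)  # a: long axis angle deg from world x
E
python3 - <<'E'
from h import *
P,_=cloud('w4')
print('nests (outer rim)')
for p,c in clusters('w4',.017,.028,(.5,.8,-.15,.4),150): print(len(p),rect(p),np.median(p[:,2]))
print('floors')
for p,c in clusters('w4',.008,.0165,(.5,.8,-.15,.4),150): print(len(p),rect(p),np.median(p[:,2]))
print('parts plate')
for p,c in clusters('w4',.009,.018,(.4,.8,-.45,-.15),60): print(len(p),rect(p),np.median(p[:,2]),c.mean(0).round())
print('fins')
for p,c in clusters('w4',.036,.055,(.3,.8,-.45,.3),20): print(len(p),rect(p),np.median(p[:,2]),c.mean(0).round())
E
```

```text
nests (outer rim)
3156 [0.6151 0.1007 0.1373 0.0971 2.8521] 0.02199285758444114
2506 [ 0.6146 -0.0541  0.1112  0.0736 -4.3384] 0.022087592570410708
3829 [0.6279 0.2357 0.1235 0.0881 2.6087] 0.02182182323380749
floors
158 [0.5119 0.3898 0.0238 0.0196 0.9515] 0.012742428675417167
5482 [0.6152 0.1009 0.1156 0.0754 2.8385] 0.012066294239518993
2812 [ 0.6147 -0.0557  0.0893  0.0502 -4.4155] 0.012274406094939738
188 [0.6294 0.1906 0.1224 0.0076 0.8928] 0.011997337491265081
3383 [0.628  0.2375 0.1012 0.0637 2.4295] 0.0119826491528916
parts plate
119 [ 4.13200e-01 -2.81400e-01  4.92000e-02  8.60000e-03 -6.74482e+01] 0.013972585505093837 [97. 97. 92.]
1573 [ 0.4829 -0.2243  0.096   0.0617 -5.8763] 0.014307035973370796 [ 13. 118. 114.]
970 [  0.4838  -0.3751   0.0657   0.0475 -38.2437] 0.014186385284193748 [153.  22.  18.]
3746 [ 0.6365 -0.2187  0.1102  0.0716  4.875 ] 0.014306290689860501 [204. 200. 203.]
fins
816 [ 0.3826 -0.123   0.0505  0.0362 14.1131] 0.04025575858795294 [38. 38. 39.]
77 [ 4.1470e-01  2.0550e-01  1.3800e-02  1.3300e-02 -3.0452e+01] 0.037916951983223646 [153. 112.  50.]
407 [ 4.31000e-01  1.23100e-01  1.29100e-01  2.00000e-03 -8.18453e+01] 0.04614190317974515 [88. 84. 78.]
641 [ 0.4555 -0.0945  0.0625  0.0624  6.0402] 0.04429464465935179 [141. 139. 140.]
495 [ 0.4772 -0.2236  0.0437  0.0158 -4.2794] 0.04567761761990591 [ 13. 107. 104.]
946 [ 0.6364 -0.2185  0.0601  0.016   4.4792] 0.04565712726892801 [180. 176. 179.]
```

Request:
{"api": "apply_moves", "payload": {"targets": [[[14,-30,-10,0,0,0.01,0.6],[28,-60,-20,0,0,0.02,0.5],[43,-92,-35,0,0,0.03,0.5],[57,-123,-50,0,0,0.04,0.5],[71,-154,-65,0,0,0.05,0.5],[86,-185,-80,0,0,0.06,0.5],[100,-216,-95,0,0,0.07,0.5],[115,-248,-110,0,0,0.082,0.5],[128,-278,-125,0,0,0.082,0.5],[137,-295,-140,0,0,0.082,0.5]]]}}

```text
time: 6.42
position: [0.6364, -0.2218, 0.159]
tcp_rot: [0.0, 0.999, 0.042, -0.0]
force: [-0.0, -1.4, 0.5]
width: 0.502
```

```bash
python3 - <<'E'
from h import *
print(readout.get_state()['position'],readout.get_state()['tcp_rot'])
snap('wrist','w5')
for p,c in clusters('w5',.036,.055,(.3,.8,-.5,-.1),20): print(len(p),rect(p),np.median(p[:,2]),c.mean(0).round())
E
```

```text
[ 0.6363829  -0.22180864  0.1589881 ] [ 3.71607584e-04  9.99129046e-01  4.17246515e-02 -2.53710338e-04]
81 [ 4.0320e-01 -1.0750e-01  1.7300e-02  7.4000e-03 -4.7842e+01] 0.03933134115625214 [24. 24. 25.]
250 [ 4.42100e-01 -1.16400e-01  4.62000e-02  1.20000e-02 -3.21509e+01] 0.044167410838918786 [103. 101. 102.]
358 [ 0.4863 -0.2253  0.0261  0.0139 -6.0576] 0.045692114247565335 [ 10. 107. 104.]
28 [ 0.4972 -0.3912  0.0091  0.005   1.7029] 0.04634088346900209 [170.  26.  22.]
1065 [ 0.6367 -0.2189  0.0593  0.0139  5.0239] 0.045970093325142014 [184. 181. 184.]
```

View pics/w5.png

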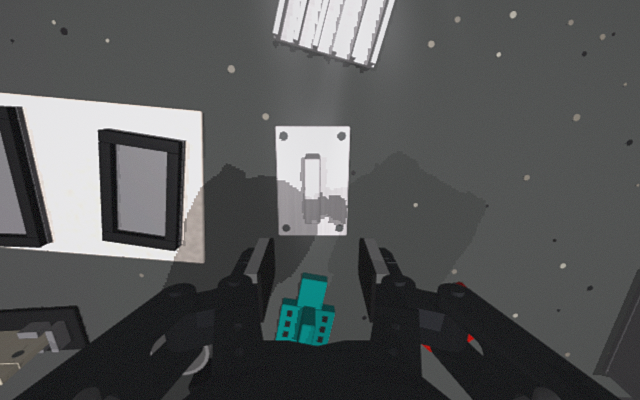

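Request:
{"api": "apply_moves", "payload": {"targets": [[[0.5,0,-40,0,0,0.005,0.5],[0.5,0,-80,0,0,0.005,0.5],[0.5,0,-110,0,0,0.005,0.5],[0.5,0,-130,0,0,0.005,0.5],[0.5,0,-141,0,0,0.005,0.5],[0.5,0,-141,0,0,0.005,0.5],[0.5,0,-141,0,0,0.005,0],[0.5,0,-141,0,0,0.005,0],[0.5,0,-141,0,0,0.005,0],[0.5,0,-141,0,0,0.005,0]]], "squeeze": 60}}

```text
time: 7.3
position: [0.6376, -0.2188, 0.0212]
tcp_rot: [0.0, 0.999, 0.043, 0.001]
force: [-1.1, 0.6, 7.4]
width: 0.145
```

Request:
{"api": "apply_moves", "payload": {"targets": [[[0,0,0,0,0,0,0],[0,0,10,0,0,0,0],[0,0,30,0,0,0,0],[0,0,50,0,0,0,0]]]}}

```text
time: 7.63
position: [0.6362, -0.2184, 0.0705]
tcp_rot: [-0.0, 0.999, 0.043, -0.0]
force: [0.9, -0.1, -1.7]
width: 0.146
```

Request:
{"api": "apply_moves", "payload": {"targets": [[[0,20,25,0,0,-0.01,0],[-3,55,40,0,0,-0.02,0],[-6,95,45,0,0,-0.03,0],[-9,135,45,0,0,-0.037,0],[-12,175,45,0,0,-0.037,0],[-15,215,45,0,0,-0.037,0],[-18,255,45,0,0,-0.037,0],[-21,290,45,0,0,-0.037,0],[-21.5,312,35,0,0,-0.037,0],[-21.5,320,20,0,0,-0.037,0]]]}}

```text
time: 8.47
position: [0.6154, 0.107, 0.0914]
tcp_rot: [-0.001, 1.0, 0.027, 0.002]
force: [-0.0, -0.1, -2.6]
width: 0.153
```

Request:
{"api": "apply_moves", "payload": {"targets": [[[0,0,-5,0,0,0,0],[0,0,-10,0,0,0,0],[0,0,-10,0,0,0,0],[0,0,-10,0,0,0,0]]]}}

```text
time: 8.8
position: [0.6153, 0.1, 0.0799]
tcp_rot: [0.0, 1.0, 0.023, 0.0]
force: [0.2, 0.9, -2.9]
width: 0.152
```

```bash
python3 - <<'E'
from h import *
st=readout.get_state();print(st['position'],st['tcp_rot'],st['force'])
snap('wrist','w6')
for a,b in [(.017,.028),(.04,.062),(.066,.08),(.085,.12)]:
  for p,c in clusters('w6',a,b,(.5,.75,.03,.17),40): print(a,len(p),rect(p),np.median(p[:,2]),c.mean(0).round())
E
```

```text
[0.61532045 0.09995849 0.07989239] [1.98249317e-04 9.99723995e-01 2.34916085e-02 1.94954788e-04] [ 0.22992389  0.86218266 -2.90880625]
0.017 3979 [0.6205 0.1013 0.1254 0.0971 2.7956] 0.022056851183782672 [74. 73. 74.]
0.066 90 [0.565  0.1076 0.0121 0.0036 1.5345] 0.07299198153172078 [140. 136. 139.]
0.066 89 [5.6580e-01 8.6000e-02 1.1200e-02 3.6000e-03 4.6753e+00] 0.07286649274413337 [113. 110. 112.]
0.066 13132 [0.63   0.0999 0.0782 0.0704 2.6992] 0.07273857710341064 [198. 196. 199.]
0.085 6394 [ 0.6153  0.0977  0.059   0.0399 26.6139] 0.10472908614934386 [107. 104. 106.]
```

View pics/w6.png

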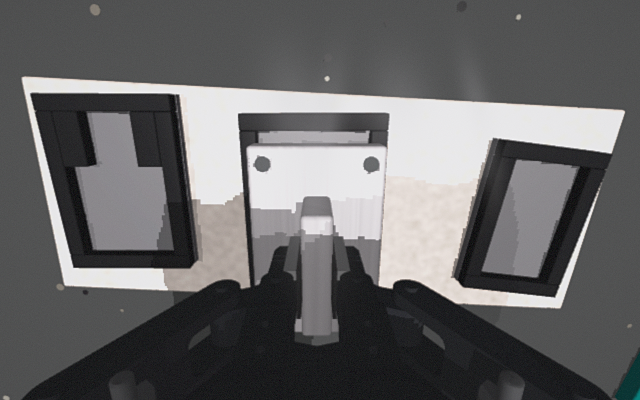

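Request:
{"api": "apply_moves", "payload": {"targets": [[[0.5,1,-15,0,0,0,0],[0.5,1,-28,0,0,0,0],[0.5,1,-36,0,0,0,0],[0.5,1,-42,0,0,0,0],[0.5,1,-46,0,0,0,0],[0.5,1,-47,0,0,0,0],[0.5,1,-47.5,0,0,0,0]]]}}

```text
time: 9.43
position: [0.6152, 0.1021, 0.0331]
tcp_rot: [-0.0, 1.0, 0.024, -0.0]
force: [-18.1, -3.0, 34.2]
width: 0.149
```

Request:
{"api": "apply_moves", "payload": {"targets": [[[0,0,0,0,0,0,0.35],[0,0,0,0,0,0,0.35],[0,0,0,0,0,0,0.35],[0,0,20,0,0,0,0.35],[0,0,60,0,0,0,0.5],[-5,0,90,0,0,0,0.5]]]}}

```text
time: 9.93
position: [0.611, 0.1022, 0.1234]
tcp_rot: [0.0, 1.0, 0.024, 0.0]
force: [0.9, 0.3, 0.8]
width: 0.503
```

```bash
python3 - <<'E'
from h import *
snap('wrist','w7')
for a,b in [(.017,.0235),(.0235,.03),(.04,.065)]:
  for p,c in clusters('w7',a,b,(.5,.75,.03,.17),100): print(a,len(p),rect(p),np.median(p[:,2]),p[:,2].min(),c.mean(0).round())
E
```

```text
0.017 6073 [0.6153 0.1009 0.1359 0.0975 2.8202] 0.02204528137324957 0.017009913402652538 [69. 68. 69.]
0.0235 9308 [ 0.6183  0.0978  0.1344  0.0846 -0.9893] 0.02611913644151613 0.023501081853150474 [191. 189. 191.]
0.04 1565 [0.6145 0.1013 0.0596 0.0138 2.9267] 0.05797524876314972 0.04022365030530972 [175. 172. 175.]
```

View pics/w7.png

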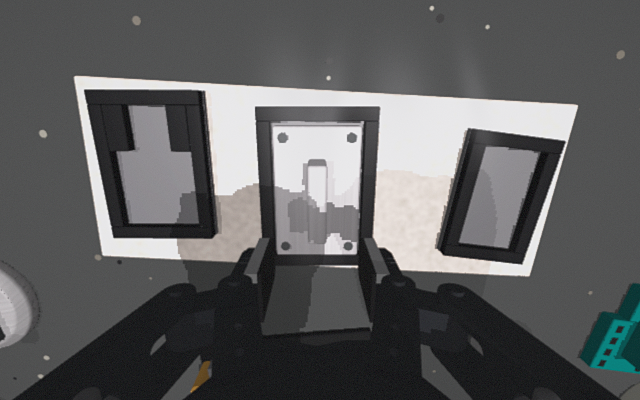

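Request:
{"api": "apply_moves", "payload": {"targets": [[[-14,-32,10,0,0,-0.02,0.5],[-28,-64,20,0,0,-0.04,0.5],[-42,-96,30,0,0,-0.06,0.5],[-56,-128,40,0,0,-0.08,0.5],[-70,-160,40,0,0,-0.1,0.5],[-84,-192,40,0,0,-0.12,0.5],[-98,-224,40,0,0,-0.14,0.5],[-112,-256,40,0,0,-0.14,0.5],[-126,-288,40,0,0,-0.14,0.5],[-135,-322,40,0,0,-0.14,0.5]]]}}

```text
time: 10.82
position: [0.4742, -0.2207, 0.162]
tcp_rot: [-0.0, 0.999, -0.046, 0.0]
force: [0.9, -0.3, 0.7]
width: 0.497
```

```bash
python3 - <<'E'
from h import *
st=readout.get_state();print(st['position'],st['tcp_rot'],st['joint_pos'])
snap('wrist','w8')
for a,b in [(.009,.018),(.04,.055)]:
  for p,c in clusters('w8',a,b,(.35,.75,-.5,-.1),40): print(a,len(p),rect(p),np.median(p[:,2]),p[:,2].min(),c.mean(0).round())
E
```

```text
[ 0.47424518 -0.2207407   0.16197068] [-1.45218289e-04  9.98962365e-01 -4.55428316e-02  1.50100459e-04] [ 0.03128345  0.33848832  0.41553649  1.94475201 -0.17351103  0.89248416
 -1.12672533]
0.009 120 [ 3.68900e-01 -3.26100e-01  3.89000e-02  7.40000e-03 -1.09284e+01] 0.01353672558180219 0.009137329025672047 [88. 87. 83.]
0.009 45 [ 3.87100e-01 -2.54400e-01  2.53000e-02  2.00000e-03 -1.70292e+01] 0.013789479274528393 0.009319565342616132 [89. 88. 84.]
0.009 109 [ 4.06100e-01 -1.18400e-01  3.52000e-02  5.40000e-03 -8.43263e+01] 0.013914542081224057 0.009079038823120389 [20. 21. 21.]
0.009 186 [ 4.13600e-01 -3.00200e-01  5.95000e-02  1.17000e-02  8.42207e+01] 0.013435105460086028 0.009052277888280558 [100. 100.  94.]
0.009 3846 [ 0.4824 -0.2255  0.096   0.0599 -6.6601] 0.01409772002369386 0.009005987927927117 [ 33. 119. 116.]
0.009 2950 [  0.4912  -0.3816   0.0843   0.0459 -39.3595] 0.014055695781096639 0.009070579688277791 [166.  33.  29.]
0.009 94 [ 4.66200e-01 -1.14700e-01  4.06000e-02  9.60000e-03  2.98372e+01] 0.013537499013183102 0.009128600300569778 [75. 74. 75.]
0.04 213 [ 3.96200e-01 -1.20100e-01  3.50000e-02  2.02000e-02 -7.34078e+01] 0.040396179041126634 0.04000288033132171 [29. 29. 30.]
0.04 456 [ 0.455  -0.1133  0.0613  0.0265 -0.0752] 0.044681795514786266 0.040085588195689525 [130. 127. 129.]
0.04 754 [ 0.4769 -0.2246  0.0435  0.0133 -5.388 ] 0.045996993331858776 0.04045848817289105 [ 29. 121. 118.]
0.04 900 [ 4.90700e-01 -3.81600e-01  3.99000e-02  1.46000e-02 -3.92827e+01] 0.04595729750009647 0.040013883627655955 [161.  31.  28.]
```

View pics/w8.png

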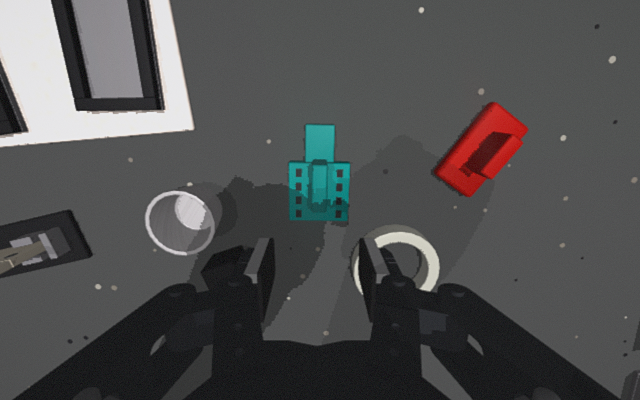

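Request:
{"api": "apply_moves", "payload": {"targets": [[[1.5,-4,-35,0,0,-0.014,0.5],[1.5,-4,-70,0,0,-0.014,0.5],[1.5,-4,-100,0,0,-0.014,0.5],[1.5,-4,-120,0,0,-0.014,0.5],[1.5,-4,-120,0,0,-0.014,0.5]]]}}

```text
time: 11.28
position: [0.475, -0.2228, 0.0383]
tcp_rot: [-0.001, 0.999, -0.053, -0.003]
force: [-0.2, 0.8, -0.5]
width: 0.501
```

Request:
{"api": "apply_moves", "payload": {"targets": [[[1,-0.5,-10,0,0,0,0.5],[1,-0.5,-19.5,0,0,0,0.5],[1,-0.5,-19.5,0,0,0,0.5],[1,-0.5,-19.5,0,0,0,0],[1,-0.5,-19.5,0,0,0,0],[1,-0.5,-19.5,0,0,0,0],[1,-0.5,-19.5,0,0,0,0],[1,-0.5,-19.5,0,0,0,0]]]}}

```text
time: 11.95
position: [0.4785, -0.2242, 0.0232]
tcp_rot: [0.0, 0.999, -0.053, 0.001]
force: [-1.6, -0.6, 8.4]
width: 0.146
```

Request:
{"api": "apply_moves", "payload": {"targets": [[[0,0,10,0,0,0,0],[0,0,30,0,0,0,0],[0,0,60,0,0,0,0],[0,0,90,0,0,0,0],[0,0,90,0,0,0,0]]]}}

```text
time: 12.37
position: [0.4802, -0.2252, 0.1179]
tcp_rot: [0.001, 0.999, -0.053, 0.003]
force: [1.4, -1.1, -0.3]
width: 0.153
```

```bash
python3 - <<'E'
from h import *
st=readout.get_state();print(st['position'],st['tcp_rot'],st['width'])
snap('wrist','w9')
P,_=cloud('w9');z=st['position'][2]
for a,b in [(z-.015,z-.002)]:
  for p,c in clusters('w9',a,b,(.35,.75,-.5,-.1),100): print(a,len(p),rect(p),np.median(p[:,2]),p[:,:2].max(0),c.mean(0).round())
E
```

```text
[ 0.48018321 -0.2251559   0.11794744] [ 7.99273061e-04  9.98599314e-01 -5.27898817e-02  3.46418968e-03] 0.15323434310851797
0.1029474356951623 6454 [ 0.4969 -0.2277  0.0707  0.0601 -6.1985] 0.10895422594674027 [ 0.53319241 -0.1946434 ] [ 27. 144. 140.]
```

View pics/w9.png

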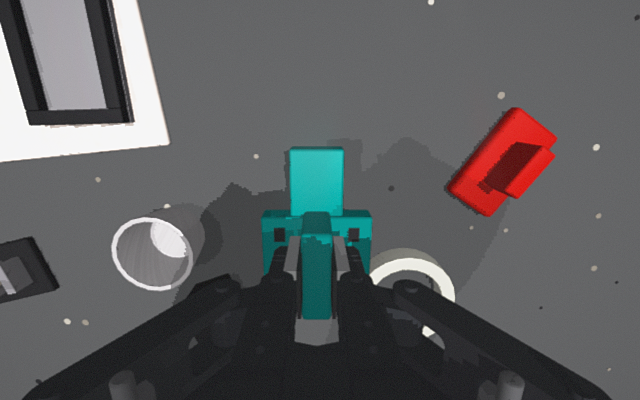

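Request:
{"api": "apply_moves", "payload": {"targets": [[[11,36,0,0,0,0.02,0],[22,72,0,0,0,0.04,0],[34,108,0,0,0,0.06,0],[45,144,0,0,0,0.08,0],[56,180,0,0,0,0.1,0],[67,216,0,0,0,0.12,0],[79,252,0,0,0,0.14,0],[90,288,0,0,0,0.152,0],[101,324,0,0,0,0.152,0],[112,360,0,0,0,0.152,0]]]}}

```text
time: 13.25
position: [0.5898, 0.1379, 0.1119]
tcp_rot: [0.0, 1.0, 0.023, -0.0]
force: [1.4, -0.2, -1.0]
width: 0.149
```

Request:
{"api": "apply_moves", "payload": {"targets": [[[11,35,0,0,0,0,0],[22,68,-5,0,0,0,0],[30,92,-15,0,0,0,0],[32,99,-25,0,0,0,0],[32,101,-30,0,0,0,0],[32,101,-30,0,0,0,0],[32,101,-30,0,0,0,0]]]}}

```text
time: 13.83
position: [0.6217, 0.2354, 0.0821]
tcp_rot: [0.0, 1.0, 0.023, -0.0]
force: [-0.1, -0.7, 0.0]
width: 0.149
```

```bash
cat > chk.py <<'E'
from h import *
import sys
fn=sys.argv[1];box=tuple(float(v) for v in sys.argv[2:6])
st=readout.get_state();z=st['position'][2];print(st['position'].round(4),st['tcp_rot'].round(4),st['force'].round(1),st['width'])
snap('wrist',fn)
for a,b in [(.017,.0235),(z-.015,z-.002)]:
  for p,c in clusters(fn,a,b,box,100): print(round(a,3),len(p),rect(p),np.median(p[:,2]),p[:,:2].max(0),c.mean(0).round())
E
python3 chk.py w10 .5 .75 .15 .35
```

```text
[0.6217 0.2354 0.0821] [ 5.000e-04  9.997e-01  2.270e-02 -4.000e-04] [-0.1 -0.7  0. ] 0.14870432698298652
0.017 7788 [0.6279 0.236  0.1227 0.0874 2.4852] 0.022108111888810775 [0.69078824 0.28198838] [63. 63. 64.]
0.017 428 [0.6471 0.1512 0.0685 0.0032 1.0566] 0.02117125189195254 [0.68134563 0.15331504] [38. 37. 39.]
0.067 6429 [0.6383 0.2357 0.0711 0.0601 3.3623] 0.07287377735668488 [0.67414719 0.2653558 ] [ 34. 117. 114.]
```

View pics/w10.png

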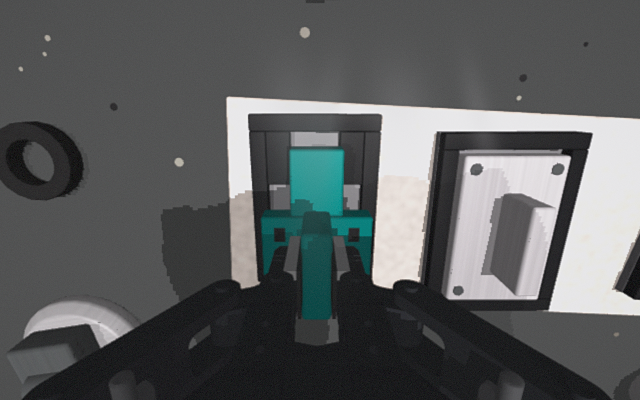

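Request:
{"api": "apply_moves", "payload": {"targets": [[[2,0.7,-15,0,0,-0.008,0],[2,0.7,-26,0,0,-0.008,0],[2,0.7,-34,0,0,-0.008,0],[2,0.7,-38,0,0,-0.008,0],[2,0.7,-42,0,0,-0.008,0],[2,0.7,-45,0,0,-0.008,0],[2,0.7,-47,0,0,-0.008,0],[2,0.7,-47,0,0,-0.008,0]]]}}

```text
time: 14.55
position: [0.6241, 0.2377, 0.0355]
tcp_rot: [-0.0, 1.0, 0.019, 0.0]
force: [-0.4, 0.1, -0.1]
width: 0.148
```

```bash
python3 chk.py w11 .5 .75 .15 .35
```

```text
[0.6241 0.2377 0.0355] [-1.000e-04  9.998e-01  1.940e-02  1.000e-04] [-0.4  0.1 -0.1] 0.14815532581181767
0.017 326 [ 5.70600e-01  2.34800e-01  2.64000e-02  8.00000e-03 -8.80842e+01] 0.022163597828073076 [0.57478751 0.24786881] [30. 31. 31.]
0.017 13924 [0.6413 0.2368 0.096  0.0873 2.504 ] 0.022117043495431643 [0.69105536 0.28220055] [53. 54. 55.]
0.017 868 [0.6464 0.1513 0.0698 0.0036 1.11  ] 0.02098604245901539 [0.6813826  0.15373533] [40. 39. 41.]
0.021 327 [ 5.70600e-01  2.34800e-01  2.64000e-02  8.00000e-03 -8.80842e+01] 0.022165406196087006 [0.57478751 0.24786881] [30. 31. 31.]
0.021 19925 [0.6413 0.2368 0.0959 0.0872 2.5006] 0.02254472705380209 [0.69077035 0.28220055] [46. 74. 74.]
0.021 500 [0.6468 0.1515 0.0688 0.0033 0.3845] 0.021963712821042147 [0.68119225 0.15333847] [47. 46. 48.]
```

Request:
{"api": "apply_moves", "payload": {"targets": [[[0,0,-1,0,0,0,0],[0,0,-1,0,0,0,0],[0,0,-1,0,0,0,0.35],[0,0,-1,0,0,0,0.35],[0,0,-1,0,0,0,0.35],[0,0,20,0,0,0,0.35],[0,0,55,0,0,0,0.5],[-5,0,90,0,0,0,0.5]]]}}

```text
time: 15.27
position: [0.6188, 0.2372, 0.1255]
tcp_rot: [0.001, 1.0, 0.019, -0.001]
force: [0.5, 1.4, 0.5]
width: 0.496
```

```bash
python3 - <<'E'
from h import *
snap('wrist','w12')
for a,b in [(.0235,.03),(.04,.065)]:
  for p,c in clusters('w12',a,b,(.5,.75,.18,.30),100): print(a,len(p),rect(p),np.percentile(p[:,2],[2,50,98]),c.mean(0).round())
E
```

```text
0.0235 5308 [0.6314 0.2367 0.1163 0.0839 4.331 ] [0.02410015 0.02615187 0.0275202 ] [ 44. 113. 111.]
0.04 1156 [0.6228 0.2368 0.0433 0.0137 2.3461] [0.04442882 0.05795059 0.05935054] [ 46. 114. 111.]
```

View pics/w12.png

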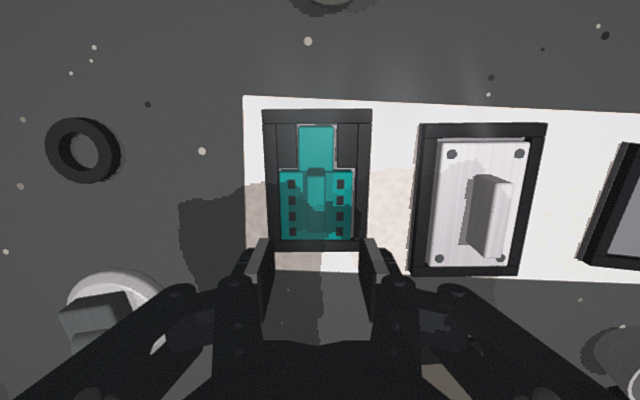

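Request:
{"api": "apply_moves", "payload": {"targets": [[[-8,-38,10,0,0,-0.04,0.5],[-16,-76,20,0,0,-0.08,0.5],[-24,-114,30,0,0,-0.12,0.5],[-32,-152,45,0,0,-0.16,0.5],[-40,-190,45,0,0,-0.2,0.5],[-48,-228,45,0,0,-0.24,0.5],[-56,-266,45,0,0,-0.28,0.5],[-64,-304,45,0,0,-0.32,0.5],[-72,-342,45,0,0,-0.36,0.5],[-80,-380,45,0,0,-0.4,0.5]]]}}

```text
time: 16.15
position: [0.5384, -0.144, 0.1705]
tcp_rot: [-0.0, 0.984, -0.181, 0.0]
force: [0.6, 0.1, 0.5]
width: 0.498
```

Request:
{"api": "apply_moves", "payload": {"targets": [[[-8,-38,0,0,0,-0.06,0.5],[-16,-76,0,0,0,-0.12,0.5],[-24,-114,0,0,0,-0.18,0.5],[-32,-152,0,0,0,-0.24,0.5],[-40,-190,0,0,0,-0.3,0.5],[-48,-225,0,0,0,-0.325,0.5],[-48,-230,0,0,0,-0.325,0.5],[-48,-230,0,0,0,-0.325,0.5]]]}}

```text
time: 16.82
position: [0.4896, -0.3752, 0.1702]
tcp_rot: [0.001, 0.941, -0.338, 0.0]
force: [-0.7, -0.5, -0.5]
width: 0.498
```

```bash
python3 - <<'E'
from h import *
st=readout.get_state();print(st['position'].round(4),st['tcp_rot'].round(4))
snap('wrist','w13')
for a,b in [(.009,.018),(.04,.055)]:
  for p,c in clusters('w13',a,b,(.35,.75,-.5,-.3),80): print(a,len(p),rect(p),np.percentile(p[:,2],[2,50,98]),c.mean(0).round())
E
```

```text
[ 0.4896 -0.3752  0.1702] [ 7.000e-04  9.410e-01 -3.384e-01  0.000e+00]
0.009 218 [ 3.99700e-01 -3.25500e-01  6.17000e-02  1.29000e-02  4.21605e+01] [0.00919169 0.01333586 0.01770138] [151. 150. 142.]
0.009 2932 [  0.4905  -0.3828   0.0827   0.046  -39.733 ] [0.01081184 0.01390458 0.01545491] [234.  78.  74.]
0.04 639 [ 4.90300e-01 -3.82900e-01  3.94000e-02  1.29000e-02 -3.95896e+01] [0.04406116 0.04606981 0.04752031] [240.  73.  69.]
```

View pics/w13.png

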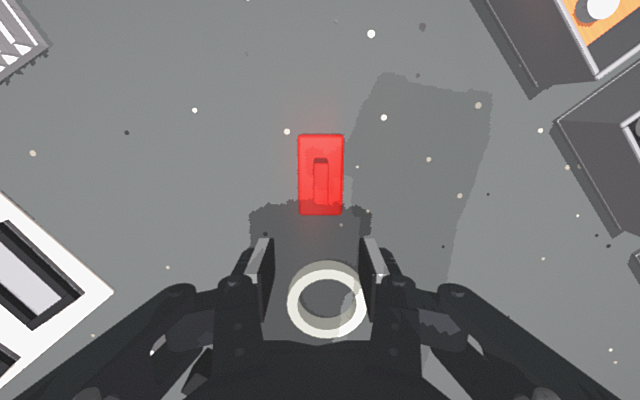

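Request:
{"api": "apply_moves", "payload": {"targets": [[[1,-7.3,-35,0,0,0,0.5],[1,-7.3,-70,0,0,0,0.5],[1,-7.3,-100,0,0,0,0.5],[1,-7.3,-130,0,0,0,0.5],[1,-7.3,-130,0,0,0,0.5],[1,-7.3,-140,0,0,0,0.5],[1,-7.3,-149,0,0,0,0.5],[1,-7.3,-149,0,0,0,0.5]]]}}

```text
time: 17.53
position: [0.4923, -0.3791, 0.0211]
tcp_rot: [-0.0, 0.942, -0.336, 0.0]
force: [0.1, -0.5, -0.3]
width: 0.499
```

Request:
{"api": "apply_moves", "payload": {"targets": [[[0,0,0,0,0,0,0],[0,0,0,0,0,0,0],[0,0,0,0,0,0,0],[0,0,0,0,0,0,0],[0,0,0,0,0,0,0],[0,0,20,0,0,0,0],[0,0,50,0,0,0,0],[0,0,90,0,0,0,0]]]}}

```text
time: 18.2
position: [0.4909, -0.3788, 0.111]
tcp_rot: [-0.0, 0.942, -0.336, -0.002]
force: [0.3, -0.2, -1.1]
width: 0.148
```

```bash
python3 chk.py w14 .35 .75 -.6 -.25
```

```text
[ 0.4909 -0.3788  0.111 ] [-3.000e-04  9.417e-01 -3.365e-01 -1.600e-03] [ 0.3 -0.2 -1.1] 0.1483146709567552
0.017 202 [ 3.7160e-01 -5.9560e-01  2.8800e-02  4.9000e-03 -8.4874e+00] 0.019537232681692773 [ 0.38580092 -0.59454494] [96. 94. 97.]
0.017 204 [ 4.09000e-01 -3.06000e-01  3.88000e-02  1.64000e-02  7.57773e+01] 0.021931447493243925 [ 0.41802203 -0.2851968 ] [232. 231. 223.]
0.017 757 [ 0.461  -0.5961  0.0717  0.0032  0.5159] 0.020336331911449096 [ 0.49681936 -0.59451905] [94. 92. 95.]
0.096 5499 [ 5.05400e-01 -3.91700e-01  4.61000e-02  4.48000e-02  5.09882e+01] 0.10225520716062184 [ 0.53515904 -0.36011952] [233.  63.  58.]
```

View pics/w14.png

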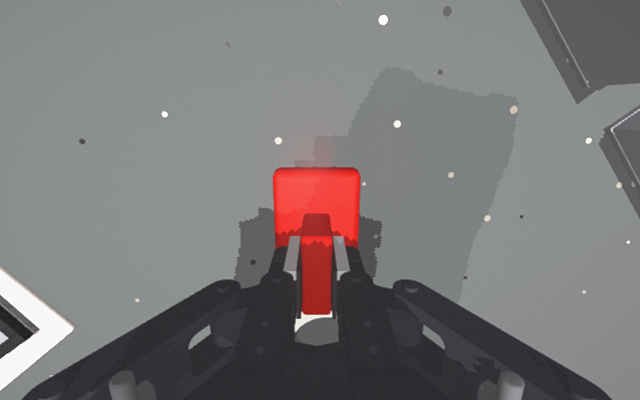

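Request:
{"api": "apply_moves", "payload": {"targets": [[[13,33,0,0,0,0.07,0],[26,66,0,0,0,0.14,0],[39,100,0,0,0,0.21,0],[52,135,0,0,0,0.28,0],[65,170,0,0,0,0.35,0],[78,204,0,0,0,0.42,0],[91,238,0,0,0,0.49,0],[104,272,0,0,0,0.55,0],[116,303,0,0,0,0.6,0],[123,322,-10,0,0,0.61,0]]]}}

```text
time: 19.08
position: [0.6173, -0.0535, 0.1031]
tcp_rot: [-0.001, 0.999, -0.035, 0.002]
force: [0.8, -0.1, -1.2]
width: 0.153
```

Request:
{"api": "apply_moves", "payload": {"targets": [[[0,1,-10,0,0,0,0],[0,1,-15,0,0,0,0],[0,1,-15,0,0,0,0],[0,1,-15,0,0,0,0]]]}}

```text
time: 19.42
position: [0.6145, -0.0584, 0.0862]
tcp_rot: [0.0, 0.999, -0.039, -0.0]
force: [-0.4, 0.4, -0.3]
width: 0.153
```

```bash
python3 chk.py w15 .5 .75 -.15 .03
```

```text
[ 0.6145 -0.0584  0.0862] [ 4.000e-04  9.992e-01 -3.940e-02 -3.000e-04] [-0.4  0.4 -0.3] 0.15298868215951006
0.017 3870 [ 0.6163 -0.054   0.1071  0.0732 -4.339 ] 0.02206786825129675 [ 0.67226326 -0.01379014] [65. 62. 64.]
0.071 5508 [ 6.3360e-01 -6.0700e-02  4.6200e-02  4.4400e-02  8.5485e+01] 0.07748820860470608 [ 0.65696215 -0.03632668] [168.  50.  47.]
```

View pics/w15.png

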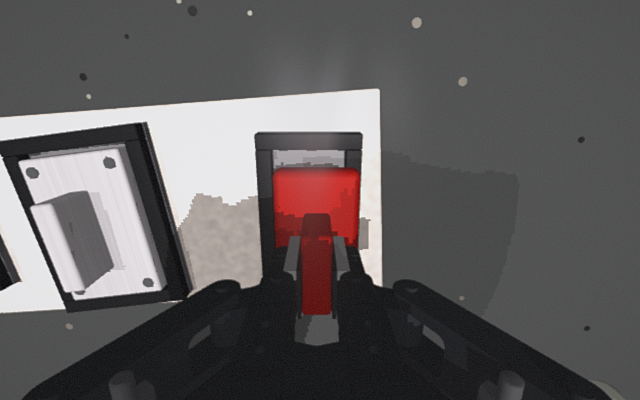

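Request:
{"api": "apply_moves", "payload": {"targets": [[[0.8,4.5,-10,0,0,0,0],[0.8,4.5,-20,0,0,0,0],[0.8,4.5,-30,0,0,0,0],[0.8,4.5,-37,0,0,0,0],[0.8,4.5,-43,0,0,0,0],[0.8,4.5,-48,0,0,0,0],[0.8,4.5,-51,0,0,0,0],[0.8,4.5,-52,0,0,0,0],[0.8,4.5,-52,0,0,0,0]]]}}

```text
time: 20.22
position: [0.6157, -0.0522, 0.0346]
tcp_rot: [-0.0, 0.999, -0.038, -0.0]
force: [-1.6, -0.1, 2.5]
width: 0.148
```

Request:
{"api": "apply_moves", "payload": {"targets": [[[0,0,0,0,0,0,0.35],[0,0,0,0,0,0,0.35],[0,0,0,0,0,0,0.35],[0,0,20,0,0,0,0.35],[0,0,55,0,0,0,0.5],[-5,0,90,0,0,0,0.5],[-5,0,90,0,0,0,0.5]]]}}

```text
time: 20.8
position: [0.6131, -0.0528, 0.1305]
tcp_rot: [-0.0, 0.999, -0.038, 0.004]
force: [0.7, -0.6, 0.4]
width: 0.503
```

```bash
python3 - <<'E'
from h import *
print(readout.get_state()['position'])
snap('wrist','w16')
for a,b in [(.0235,.03),(.04,.065)]:
  for p,c in clusters('w16',a,b,(.5,.75,-.12,.02),100): print(a,len(p),rect(p),np.percentile(p[:,2],[2,50,98]),c.mean(0).round())
E
```

```text
[ 0.6131407  -0.05275576  0.13046162]
0.0235 3929 [ 0.6193 -0.0526  0.1004  0.0646 -4.0712] [0.02386056 0.02594886 0.02739305] [161.  61.  60.]
0.04 999 [ 0.6154 -0.0533  0.0395  0.0136 -4.2258] [0.04459749 0.05790743 0.05934803] [149.  61.  60.]
```

View pics/w16.png

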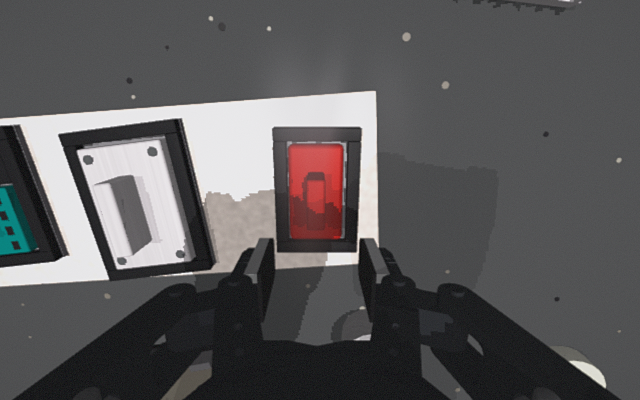

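Request:
{"api": "apply_moves", "payload": {"targets": [[[-10,5,25,0,0,0.12,0.5],[-25,15,50,0,0,0.24,0.5],[-40,30,75,0,0,0.36,0.5],[-55,45,100,0,0,0.48,0.5],[-70,60,120,0,0,0.6,0.5],[-85,75,120,0,0,0.72,0.5],[-100,85,120,0,0,0.84,0.5],[-115,95,120,0,0,0.96,0.5],[-130,105,120,0,0,1.08,0.5],[-140,110,120,0,0,1.2,0.5]]]}}

```text
time: 21.68
position: [0.4694, 0.0591, 0.2437]
tcp_rot: [-0.0, 0.844, 0.536, -0.0]
force: [-0.3, 0.2, -0.2]
width: 0.501
```

Request:
{"api": "apply_moves", "payload": {"targets": [[[-15,8,0,0,0,0.12,0.5],[-30,16,0,0,0,0.24,0.5],[-40,24,0,0,0,0.36,0.5],[-43,33,0,0,0,0.48,0.5],[-43,33,0,0,0,0.59,0.5],[-43,33,0,0,0,0.59,0.5],[-43,33,0,0,0,0.59,0.5]]]}}

```text
time: 22.27
position: [0.4277, 0.0908, 0.2439]
tcp_rot: [-0.0, 0.656, 0.755, -0.0]
force: [-0.3, 0.3, 0.2]
width: 0.499
```

```bash
python3 - <<'E'
from h import *
st=readout.get_state();print(st['position'].round(4),st['tcp_rot'].round(4),st['joint_pos'].round(2))
snap('wrist','w17')
for a,b in [(.005,.012),(.015,.03),(.034,.042),(.046,.065),(.066,.085)]:
  for p,c in clusters('w17',a,b,(.36,.5,.02,.26),60): print(a,len(p),rect(p),np.percentile(p[:,2],[2,50,98]),c.mean(0).round())
E
```

```text
[0.4277 0.0908 0.2439] [-2.000e-04  6.562e-01  7.546e-01 -2.000e-04] [-0.36  0.06  0.09  2.04 -0.01  1.04 -0.13]
0.005 2417 [ 4.10700e-01  1.21500e-01  1.79900e-01  2.47000e-02 -8.24027e+01] [0.006293   0.00809509 0.00977604] [60. 59. 59.]
0.005 2294 [ 4.43200e-01  1.27100e-01  1.77800e-01  2.29000e-02 -8.16285e+01] [0.00638838 0.0080716  0.00981609] [66. 66. 66.]
0.015 233 [0.4162 0.1976 0.0268 0.0122 8.1751] [0.01783246 0.02583066 0.0277004 ] [143. 139. 140.]
0.015 138 [ 4.10000e-01  1.70200e-01  2.04000e-02  6.80000e-03 -8.20393e+01] [0.02471383 0.02622532 0.02754493] [101.  99. 101.]
0.015 133 [ 4.24100e-01  7.55000e-02  2.27000e-02  7.40000e-03 -8.16927e+01] [0.0156219  0.02587316 0.02775576] [113. 111. 113.]
0.015 69 [0.4279 0.052  0.0088 0.0084 7.9523] [0.01558707 0.02555265 0.02688855] [120. 118. 120.]
0.015 156 [ 4.29700e-01  1.73000e-01  2.04000e-02  7.80000e-03 -8.16776e+01] [0.01655884 0.02598744 0.0273435 ] [151. 148. 151.]
0.015 132 [ 4.43400e-01  7.89000e-02  2.11000e-02  7.50000e-03 -8.15439e+01] [0.01721897 0.02578539 0.02767952] [146. 144. 147.]
0.034 153 [0.4149 0.2061 0.0128 0.0128 6.5925] [0.03617619 0.03813217 0.03997502] [223. 195.  88.]
0.046 781 [ 4.25300e-01  1.34100e-01  1.08200e-01  8.30000e-03 -8.15303e+01] [0.05607826 0.05807328 0.05975573] [180. 175. 163.]
0.066 174 [ 4.34800e-01  7.02000e-02  2.22000e-02  7.60000e-03 -8.19349e+01] [0.06838188 0.07592812 0.07785743] [194. 189. 176.]
```

View pics/w17.png

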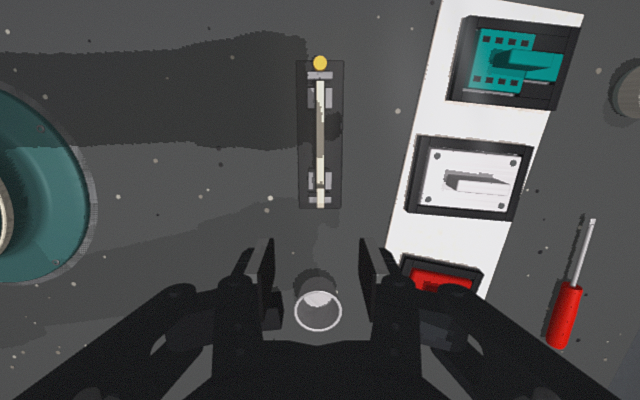

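Request:
{"api": "apply_moves", "payload": {"targets": [[[-0.8,15,-20,0,0,0.004,0.5],[-0.8,32.5,-55,0,0,0.004,0.5],[-0.8,32.5,-95,0,0,0.004,0.5],[-0.8,32.5,-135,0,0,0.004,0.5],[-0.8,32.5,-165,0,0,0.004,0.5],[-0.8,32.5,-165,0,0,0.004,0.5],[-0.8,32.5,-165,0,0,0.004,0.5]]]}}

```text
time: 22.9
position: [0.4264, 0.1229, 0.0788]
tcp_rot: [-0.001, 0.654, 0.756, -0.001]
force: [-0.6, 0.3, 0.2]
width: 0.497
```

```bash
python3 - <<'E'
from h import *
st=readout.get_state();print(st['position'].round(4),st['tcp_rot'].round(4),st['joint_pos'].round(2))
snap('wrist','w18')
for a,b in [(.046,.085)]:
  for p,c in clusters('w18',a,b,(.36,.5,.02,.26),60): print(a,len(p),rect(p),np.percentile(p[:,2],[2,50,98]),c.mean(0).round())
E
```

```text
[0.4264 0.1229 0.0788] [-7.000e-04  6.543e-01  7.562e-01 -1.400e-03] [-0.39  0.33  0.05  2.17 -0.03  0.64 -0.18]
0.046 3194 [ 4.26400e-01  1.25000e-01  1.26900e-01  8.60000e-03 -8.15169e+01] [0.05665456 0.05831827 0.07667748] [148. 141. 129.]
```

View pics/w18.png

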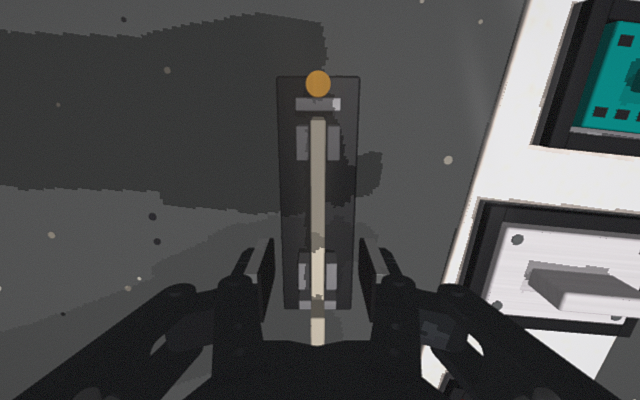

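Request:
{"api": "apply_moves", "payload": {"targets": [[[0.3,0.3,-20,0,0,0,0.5],[0.3,0.3,-40,0,0,0,0.5],[0.3,0.3,-55,0,0,0,0.5],[0.3,0.3,-60,0,0,0,0.5],[0.3,0.3,-60,0,0,0,0],[0.3,0.3,-60,0,0,0,0],[0.3,0.3,-60,0,0,0,0],[0.3,0.3,-60,0,0,0,0],[0.3,0.3,-60,0,0,0,0]]], "squeeze": 80}}

```text
time: 23.7
position: [0.4283, 0.124, 0.0208]
tcp_rot: [0.001, 0.653, 0.757, 0.001]
force: [-2.6, -1.6, 12.1]
width: 0.081
```

Request:
{"api": "apply_moves", "payload": {"targets": [[[0,0,0,0,0,0,0],[0,0,8,0,0,0,0],[0,0,20,0,0,0,0],[0,0,40,0,0,0,0],[0,0,65,0,0,0,0],[0,0,85,0,0,0,0],[0,0,85,0,0,0,0]]]}}

```text
time: 24.28
position: [0.4291, 0.1243, 0.1085]
tcp_rot: [0.001, 0.653, 0.757, 0.003]
force: [2.1, 2.0, -2.7]
width: 0.08
```

```bash
python3 - <<'E'
from h import *
st=readout.get_state();print(st['position'].round(4),st['tcp_rot'].round(4),st['force'],st['width'])
snap('wrist','w19');snap('side','s19')
p=cv2.imread('pics/s19.png')[120:340,180:400];cv2.imwrite('pics/s19c.png',cv2.resize(p,None,fx=2.7,fy=2.7))
E
```

```text
[0.4291 0.1243 0.1085] [0.0014 0.6534 0.757  0.0026] [ 2.11651001  1.99049499 -2.71723937] 0.08049040270110112
```

View pics/w19.png

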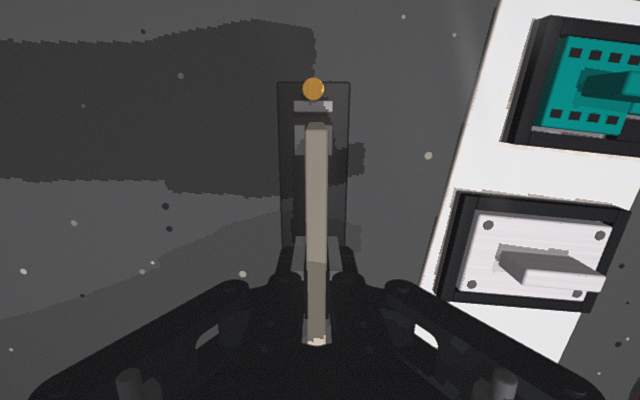

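View pics/s19c.png

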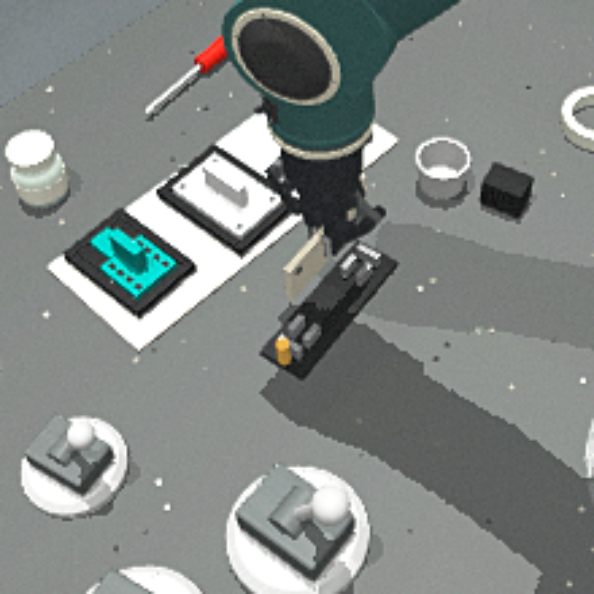

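Request:
{"api": "apply_moves", "payload": {"targets": [[[0,5,10,0,0,0.08,0],[2,15,20,0,0,0.19,0],[4,30,25,0,0,0.31,0],[6,45,25,0,0,0.43,0],[8,60,25,0,0,0.55,0],[10,75,25,0,0,0.67,0],[12,90,25,0,0,0.79,0],[14,105,25,0,0,0.91,0],[16,120,25,0,0,1.03,0],[18,135,25,0,0,1.15,0]]]}}

```text
time: 25.22
position: [0.4446, 0.2591, 0.128]
tcp_rot: [-0.001, 0.134, 0.991, -0.001]
force: [0.8, -0.6, -2.9]
width: 0.082
```

Request:
{"api": "apply_moves", "payload": {"targets": [[[1,10,0,0,0,0.12,0],[2,20,-10,0,0,0.24,0],[3,28,-20,0,0,0.35,0],[3,30,-35,0,0,0.42,0],[3,30,-50,0,0,0.42,0],[3,30,-70,0,0,0.42,0],[3,30,-70,0,0,0.42,0],[3,30,-70,0,0,0.42,0]]]}}

```text
time: 25.88
position: [0.4473, 0.2881, 0.0581]
tcp_rot: [-0.002, -0.073, 0.997, -0.001]
force: [-0.3, -0.4, -3.3]
width: 0.08
```

```bash
python3 - <<'E'
from h import *
st=readout.get_state();print(st['position'].round(4),st['tcp_rot'].round(4),st['force'],st['width'],st['joint_pos'].round(2))
snap('wrist','w20');snap('side','s20')
p=cv2.imread('pics/s20.png')[120:340,180:400];cv2.imwrite('pics/s20c.png',cv2.resize(p,None,fx=2.7,fy=2.7))
z=st['position'][2]
for p,c in clusters('w20',z+.025,z+.06,(.3,.6,.2,.4),60): print(len(p),rect(p),np.percentile(p[:,2],[2,50,98]),c.mean(0).round())
E
```

```text
[0.4473 0.2881 0.0581] [-1.500e-03 -7.300e-02  9.973e-01 -7.000e-04] [-0.27378928 -0.37207718 -3.30508282] 0.08012034051013793 [-0.41  0.51 -0.27  1.96  0.2   0.7   0.91]
14142 [ 0.4376  0.2813  0.0856  0.0796 45.3019] [0.08718609 0.10585938 0.11754135] [89. 87. 84.]
```

View pics/w20.png

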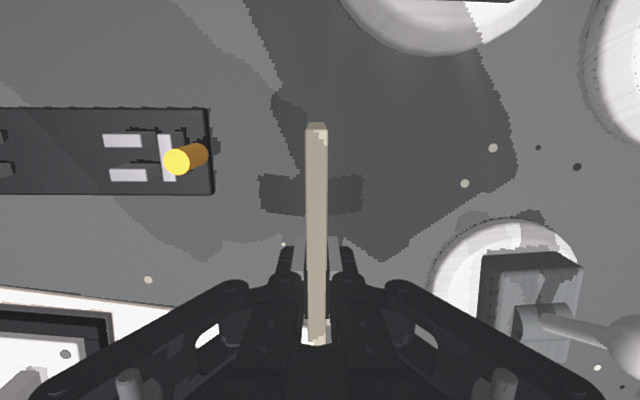

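View pics/s20c.png

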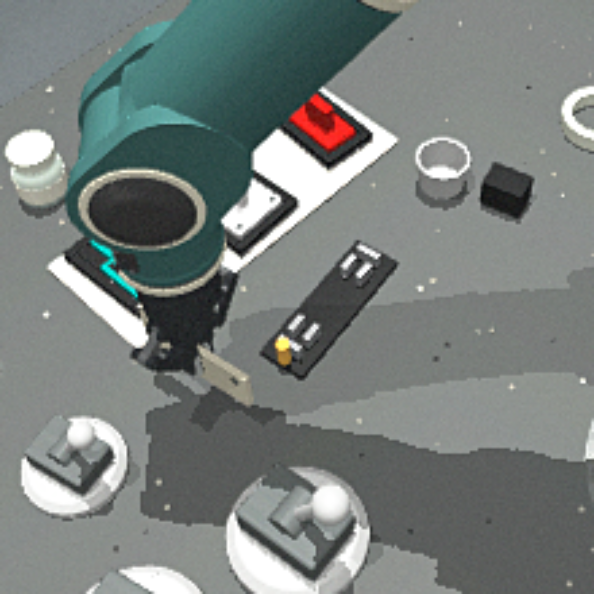

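```bash
cat >> h.py <<'E'
def baredge(fn,x,y,ang,z0,z1,half=.004):
    P,p=cloud(fn);P=P.reshape(-1,3);P=P[np.isfinite(P[:,0])]
    u=np.array([np.cos(ang),np.sin(ang)]);n=np.array([-u[1],u[0]])
    d=P[:,:2]-[x,y];s=d@u;t=d@n
    k=(abs(t)<half)&(abs(s)<.08)&(P[:,2]>z0)&(P[:,2]<z1)
    for a in np.arange(-.08,.08,.01):
        m=k&(s>=a)&(s<a+.01)
        if m.sum()>5: print(round(a+.005,3),m.sum(),np.round(np.median(P[m,2]),4),np.round(np.median(t[m]),4), np.round(s[m].min(),4),np.round(s[m].max(),4))
E
python3 - <<'E'
from h import *
baredge('w20',.4473,.2881,np.deg2rad(8.3),.075,.13,.012)
E
```

```text
-0.065 440 0.0953 -0.0005 -0.0656 -0.06
-0.055 673 0.0954 -0.0004 -0.06 -0.05
-0.045 600 0.0954 -0.0002 -0.05 -0.04
-0.035 558 0.0954 -0.0004 -0.04 -0.03
-0.025 508 0.0953 -0.0004 -0.03 -0.02
-0.015 3084 0.1051 0.0002 -0.02 -0.01
-0.005 1014 0.0956 0.0001 -0.01 -0.0
0.005 849 0.0958 0.0001 0.0 0.0099
0.015 417 0.0952 -0.0003 0.0101 0.02
0.025 127 0.0951 -0.0003 0.0201 0.0244
```

Request:
{"api": "apply_moves", "payload": {"targets": [[[0,0,-15,0,0,0,0],[0,0,-28,0,0,0,0],[0,0,-36,0,0,0,0],[0,0,-41,0,0,0,0],[0,0,-44,0,0,0,0],[0,0,-45,0,0,0,0],[0,0,-45.5,0,0,0,0],[0,0,-45.5,0,0,0,0]]]}}

```text
time: 26.65
position: [0.4485, 0.2889, 0.0142]
tcp_rot: [0.0, -0.073, 0.997, 0.0]
force: [-0.2, 0.3, -4.1]
width: 0.082
```

Request:
{"api": "apply_moves", "payload": {"targets": [[[0,0,-0.7,0,0,0,0],[0,0,-1.4,0,0,0,0],[0,0,-1.4,0,0,0,0]]]}}

```text
time: 26.9
position: [0.4485, 0.2889, 0.0129]
tcp_rot: [0.0, -0.073, 0.997, 0.0]
force: [-1.4, -1.5, 6.2]
width: 0.078
```

Contact. Release slowly and rise.

Request:
{"api": "apply_moves", "payload": {"targets": [[[0,0,0,0,0,0,0.15],[0,0,0,0,0,0,0.25],[0,0,0,0,0,0,0.4],[0,0,0,0,0,0,0.5],[0,0,0,0,0,0,0.5],[0,0,15,0,0,0,0.5],[0,0,40,0,0,0,0.5],[0,0,75,0,0,0,0.5],[0,0,105,0,0,0,0.5],[0,0,110,0,0,0,0.5]]]}}

```text
time: 27.73
position: [0.4499, 0.29, 0.1271]
tcp_rot: [0.003, -0.073, 0.997, 0.001]
force: [0.3, 0.4, 0.7]
width: 0.501
```

```bash
python3 - <<'E'
from h import *
st=readout.get_state();print(st['position'].round(4),st['tcp_rot'].round(4))
snap('wrist','w21')
baredge('w21',.4485,.2889,np.deg2rad(8.3),.03,.09,.012)
E
```

```text
[0.4499 0.29   0.1271] [ 0.0027 -0.0731  0.9973  0.0014]
-0.065 98 0.05 -0.0004 -0.0657 -0.0602
-0.055 165 0.0501 -0.0004 -0.0596 -0.05
-0.045 160 0.05 -0.0004 -0.05 -0.04
-0.035 149 0.0501 -0.0004 -0.04 -0.03
-0.025 149 0.0501 -0.0003 -0.0299 -0.02
-0.015 142 0.05 -0.0003 -0.02 -0.01
-0.005 133 0.0501 -0.0003 -0.01 -0.0004
0.005 141 0.0501 -0.0003 0.0001 0.0099
0.015 130 0.05 -0.0003 0.01 0.0199
0.025 123 0.05 -0.0003 0.02 0.0299
0.035 111 0.0499 -0.0003 0.03 0.0397
0.045 255 0.064 -0.0002 0.0401 0.05
0.055 127 0.068 -0.0002 0.05 0.0599
0.065 44 0.068 -0.0002 0.06 0.0635
```

View pics/w21.png

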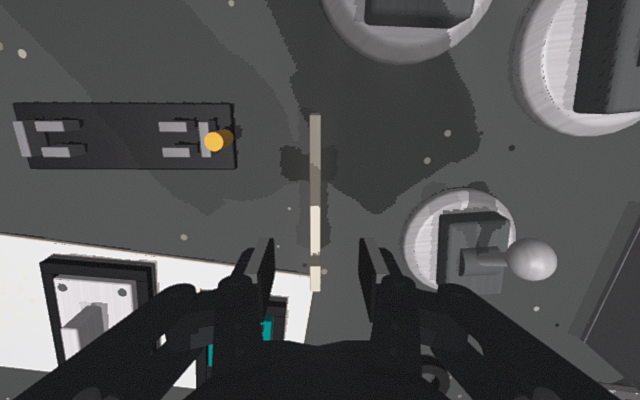

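Request:
{"api": "apply_moves", "payload": {"targets": [[[0,0,10,0,0,-0.12,0.5],[0,0,20,0,0,-0.24,0.5],[0,0,20,0,0,-0.36,0.5],[0,0,20,0,0,-0.48,0.5],[0,0,20,0,0,-0.6,0.5],[0,0,20,0,0,-0.72,0.5],[0,0,20,0,0,-0.84,0.5],[0,0,20,0,0,-0.96,0.5],[0,0,20,0,0,-1.08,0.5],[0,0,20,0,0,-1.2,0.5]]]}}

```text
time: 28.62
position: [0.4479, 0.2884, 0.1413]
tcp_rot: [-0.0, 0.505, 0.863, -0.001]
force: [-0.2, 0.1, 0.5]
width: 0.503
```

Request:
{"api": "apply_moves", "payload": {"targets": [[[0,0,0,0,0,-0.12,0.5],[0,0,0,0,0,-0.24,0.5],[0,0,0,0,0,-0.36,0.5],[0,0,0,0,0,-0.48,0.5],[0,0,0,0,0,-0.6,0.5],[0,0,0,0,0,-0.72,0.5],[0,0,0,0,0,-0.84,0.5],[0,0,0,0,0,-0.96,0.5],[0,0,0,0,0,-1.08,0.5],[0,0,0,0,0,-1.2,0.5]]]}}

```text
time: 29.45
position: [0.448, 0.2883, 0.1413]
tcp_rot: [0.0, 0.904, 0.427, -0.001]
force: [0.4, 0.1, -1.0]
width: 0.498
```

Request:
{"api": "apply_moves", "payload": {"targets": [[[0,0,0,0,0,-0.12,0.5],[0,0,0,0,0,-0.24,0.5],[0,0,0,0,0,-0.36,0.5],[0,0,0,0,0,-0.48,0.5],[0,0,0,0,0,-0.6,0.5],[0,0,0,0,0,-0.7,0.5],[0,0,0,0,0,-0.7416,0.5],[0,0,0,0,0,-0.7416,0.5],[0,0,0,0,0,-0.7416,0.5]]]}}

```text
time: 30.2
position: [0.448, 0.2885, 0.1416]
tcp_rot: [0.0, 0.997, 0.074, -0.0]
force: [-0.2, 0.6, -0.3]
width: 0.5
```

```bash
python3 - <<'E'
from h import *
st=readout.get_state();print(st['position'].round(4),st['tcp_rot'].round(4),st['joint_pos'].round(2))
snap('wrist','w22')
baredge('w22',.4477,.2885,np.deg2rad(8.3),.03,.09,.012)
E
```

```text
[0.448  0.2885 0.1416] [ 5.000e-04  9.973e-01  7.400e-02 -4.000e-04] [-0.9   0.38  0.33  1.93 -0.16  0.86 -1.91]
-0.065 36 0.0501 -0.0008 -0.064 -0.0601
-0.055 100 0.05 -0.0008 -0.0598 -0.0503
-0.045 106 0.05 -0.0007 -0.05 -0.0401
-0.035 100 0.05 -0.0007 -0.04 -0.03
-0.025 103 0.0501 -0.0007 -0.0299 -0.02
-0.015 101 0.0501 -0.0006 -0.0198 -0.0101
-0.005 116 0.05 -0.0006 -0.01 -0.0
0.005 119 0.0499 -0.0013 0.0001 0.0099
0.015 121 0.0501 -0.0005 0.01 0.0197
0.025 127 0.05 -0.0005 0.0202 0.0299
0.035 131 0.05 -0.0004 0.03 0.0399
0.045 115 0.0679 -0.0003 0.04 0.05
0.055 161 0.0682 -0.0003 0.0501 0.0597
0.065 109 0.0678 -0.0003 0.0603 0.0655
```

View pics/w22.png

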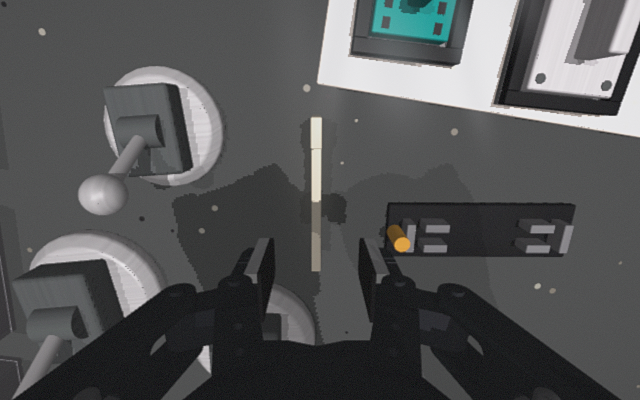

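Request:
{"api": "apply_moves", "payload": {"targets": [[[0,-0.5,-40,0,0,0,0.5],[0,-0.5,-80,0,0,0,0.5],[0,-0.5,-110,0,0,0,0.5],[0,-0.5,-122,0,0,0,0.5],[0,-0.5,-126,0,0,0,0.5],[0,-0.5,-126,0,0,0,0.4],[0,-0.5,-126,0,0,0,0.3],[0,-0.5,-126,0,0,0,0.2],[0,-0.5,-126,0,0,0,0.1],[0,-0.5,-126,0,0,0,0]]]}}

```text
time: 31.08
position: [0.4489, 0.2889, 0.0179]
tcp_rot: [-0.001, 0.997, 0.073, 0.001]
force: [-3.5, -0.5, 11.6]
width: 0.082
```

Request:
{"api": "apply_moves", "payload": {"targets": [[[0,0,0,0,0,0,0],[0,0,0,0,0,0,0],[0,0,0,0,0,0,0],[0,0,10,0,0,0,0],[0,0,35,0,0,0,0],[0,0,70,0,0,0,0],[0,0,85,0,0,0,0],[0,0,85,0,0,0,0]]]}}

```text
time: 31.75
position: [0.4498, 0.2893, 0.1055]
tcp_rot: [-0.002, 0.997, 0.073, 0.002]
force: [0.8, 0.2, -3.3]
width: 0.082
```

```bash
python3 - <<'E'
from h import *
st=readout.get_state();print(st['position'].round(4),st['tcp_rot'].round(4),st['force'].round(1),st['width'])
snap('wrist','w23')
baredge('w23',st['position'][0],st['position'][1],np.deg2rad(8.3),.12,.17,.012)
E
```

```text
[0.4498 0.2893 0.1055] [-0.0018  0.9973  0.073   0.0023] [ 0.8  0.2 -3.3] 0.08234479520898151
-0.025 307 0.1376 -0.001 -0.0298 -0.0201
-0.015 373 0.1378 -0.0005 -0.02 -0.01
-0.005 858 0.1428 -0.0009 -0.01 -0.0
0.005 1032 0.1404 -0.0001 0.0 0.01
0.015 2352 0.1454 0.0003 0.01 0.02
0.025 472 0.1378 -0.0005 0.0201 0.03
0.035 322 0.1378 -0.0008 0.03 0.0368
0.045 597 0.1558 -0.0008 0.0418 0.05
0.055 831 0.1559 -0.0007 0.05 0.06
0.065 496 0.1555 -0.0006 0.06 0.0642
```

View pics/w23.png

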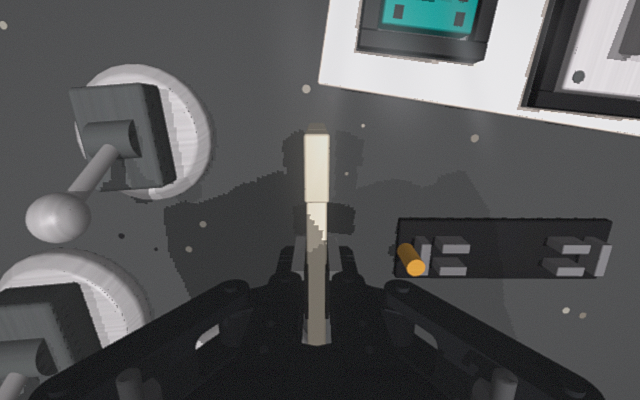

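Request:
{"api": "apply_moves", "payload": {"targets": [[[0,-5,10,0,0,0.08,0],[-2,-15,15,0,0,0.19,0],[-4,-30,15,0,0,0.31,0],[-6,-45,15,0,0,0.43,0],[-8,-60,15,0,0,0.55,0],[-10,-75,15,0,0,0.67,0],[-12,-90,15,0,0,0.79,0],[-14,-105,15,0,0,0.91,0],[-16,-120,15,0,0,1.03,0],[-18,-135,15,0,0,1.15,0]]]}}

```text
time: 32.63
position: [0.4294, 0.1522, 0.1154]
tcp_rot: [-0.0, 0.795, 0.606, -0.001]
force: [0.2, -0.4, -3.6]
width: 0.082
```

Request:
{"api": "apply_moves", "payload": {"targets": [[[-1,-10,0,0,0,0.12,0],[-2,-20,-5,0,0,0.24,0],[-3,-27,-15,0,0,0.35,0],[-3.5,-29,-25,0,0,0.42,0],[-3.5,-29,-35,0,0,0.42,0],[-3.5,-29,-40,0,0,0.42,0],[-3.5,-29,-40,0,0,0.42,0]]]}}

```text
time: 33.22
position: [0.4259, 0.1242, 0.075]
tcp_rot: [-0.001, 0.655, 0.756, -0.001]
force: [-0.2, 0.5, -2.9]
width: 0.081
```

```bash
cat > chkb.py <<'E'
from h import *
import sys
fn=sys.argv[1]
st=readout.get_state();print(st['position'].round(4),st['tcp_rot'].round(4),st['force'].round(1),st['width'])
q=st['tcp_rot'];print('yaw',np.rad2deg(2*np.arctan2(q[2],q[1]))-90)
snap('wrist',fn)
z=st['position'][2]
print('bar vs holder frame (.4269,.1243,98.2)')
baredge(fn,.4269,.1243,np.deg2rad(98.2),z+.025,z+.06,.012)
for p,c in clusters(fn,.02,.03,(.38,.47,.04,.22),40): print(len(p),rect(p),np.percentile(p[:,2],[2,50,98]))
for p,c in clusters(fn,.005,.012,(.37,.5,.02,.26),200): print(len(p),rect(p))
E
python3 chkb.py w24
```

```text
[0.4259 0.1242 0.075 ] [-6.000e-04  6.548e-01  7.558e-01 -1.100e-03] [-0.2  0.5 -2.9] 0.08107089120824242
yaw 8.19137185048639
bar vs holder frame (.4269,.1243,98.2)
-0.025 298 0.1074 0.0013 -0.0294 -0.02
-0.015 374 0.1074 0.0013 -0.02 -0.01
-0.005 852 0.1124 0.0009 -0.01 -0.0
0.005 875 0.1108 0.0009 0.0 0.01
0.015 2111 0.1185 -0.0006 0.01 0.02
0.025 462 0.1072 0.0014 0.02 0.03
0.035 349 0.1071 0.0014 0.03 0.0371
0.045 565 0.1251 0.0013 0.042 0.05
0.055 823 0.1251 0.0013 0.05 0.06
0.065 489 0.1247 0.001 0.06 0.0645
642 [0.4162 0.1973 0.0274 0.0105 8.2253] [0.02458266 0.0261203  0.02741979]
280 [ 4.08700e-01  1.70200e-01  2.23000e-02  6.20000e-03 -8.48466e+01] [0.02466292 0.02606381 0.02753185]
403 [ 4.29700e-01  1.73300e-01  2.19000e-02  7.50000e-03 -8.06986e+01] [0.024623   0.02604363 0.0273649 ]
8628 [ 4.23000e-01  1.50400e-01  1.27500e-01  5.62000e-02 -8.17797e+01]
```

View pics/w24.png

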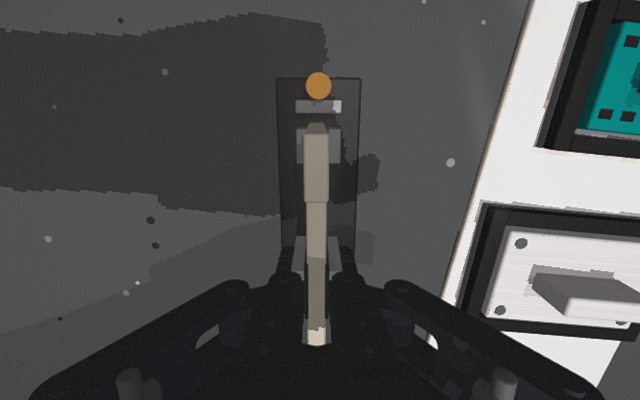

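Request:
{"api": "apply_moves", "payload": {"targets": [[[1.3,0.2,-10,0,0,0,0],[1.3,0.2,-20,0,0,0,0],[1.3,0.2,-27,0,0,0,0],[1.3,0.2,-27,0,0,0,0],[1.3,0.2,-27,0,0,0,0]]]}}

```text
time: 33.68
position: [0.4277, 0.1243, 0.0488]
tcp_rot: [-0.0, 0.654, 0.757, -0.001]
force: [-0.3, -0.4, -3.4]
width: 0.082
```

```bash
python3 chkb.py w25
```

```text
[0.4277 0.1243 0.0488] [-3.000e-04  6.539e-01  7.566e-01 -6.000e-04] [-0.3 -0.4 -3.4] 0.08231228341892871
yaw 8.327658336406955
bar vs holder frame (.4269,.1243,98.2)
-0.025 300 0.0811 -0.0007 -0.0298 -0.02
-0.015 373 0.0813 -0.0005 -0.02 -0.01
-0.005 857 0.0861 -0.0009 -0.01 -0.0
0.005 872 0.0845 -0.0004 0.0 0.01
0.015 2097 0.0925 0.0004 0.01 0.02
0.025 472 0.081 -0.0004 0.02 0.03
0.035 340 0.0811 -0.0003 0.03 0.0371
0.045 565 0.0989 -0.0003 0.0422 0.05
0.055 833 0.0989 -0.0003 0.05 0.06
0.065 482 0.0987 -0.0003 0.06 0.0644
856 [0.4162 0.1971 0.0279 0.0103 8.4421] [0.0244968  0.02601866 0.02734219]
568 [ 4.09800e-01  1.70500e-01  2.20000e-02  7.50000e-03 -8.36398e+01] [0.02461976 0.02610618 0.02749647]
468 [ 4.30300e-01  1.73500e-01  2.20000e-02  7.10000e-03 -8.02015e+01] [0.02471145 0.02607075 0.02739994]
80 [ 4.30400e-01  5.29000e-02  9.10000e-03  2.80000e-03 -8.14848e+01] [0.02062284 0.0256801  0.02704423]
80 [ 4.45400e-01  5.51000e-02  9.20000e-03  2.90000e-03 -8.13786e+01] [0.02038116 0.02573486 0.02712819]
10365 [ 4.22900e-01  1.50700e-01  1.26400e-01  5.61000e-02 -8.17215e+01]
```

Request:
{"api": "apply_moves", "payload": {"targets": [[[-0.4,0,-5,0,0,0,0],[-0.4,0,-10,0,0,0,0],[-0.4,0,-15,0,0,0,0],[-0.4,0,-19,0,0,0,0],[-0.4,0,-22,0,0,0,0],[-0.4,0,-23,0,0,0,0],[-0.4,0,-23.5,0,0,0,0]]]}}

```text
time: 34.32
position: [0.4275, 0.1243, 0.0259]
tcp_rot: [-0.0, 0.654, 0.757, -0.0]
force: [-5.5, -2.2, 17.5]
width: 0.079
```

```bash
python3 chkb.py w26 | head -16
```

```text
[0.4275 0.1243 0.0259] [-2.000e-04  6.539e-01  7.566e-01 -3.000e-04] [-5.5 -2.2 17.5] 0.07873248809988832
yaw 8.323386810721104
bar vs holder frame (.4269,.1243,98.2)
-0.025 299 0.0582 -0.0007 -0.0295 -0.0201
-0.015 380 0.0583 -0.0003 -0.02 -0.01
-0.005 856 0.0632 -0.0002 -0.01 -0.0
0.005 876 0.0614 -0.0002 0.0 0.01
0.015 2088 0.0694 0.0002 0.01 0.02
0.025 469 0.0582 -0.0001 0.02 0.03
0.035 344 0.0582 -0.0001 0.03 0.0369
0.045 585 0.0761 -0.0001 0.0421 0.05
0.055 829 0.0761 -0.0004 0.05 0.06
0.065 481 0.0758 -0.0001 0.06 0.0643
1143 [ 0.4165  0.1946  0.0278  0.0143 11.5806] [0.02459387 0.02607721 0.02766031]
825 [ 4.09800e-01  1.70400e-01  2.21000e-02  8.20000e-03 -8.16695e+01] [0.02102575 0.02605133 0.02742476]
55 [ 4.27400e-01  7.39000e-02  1.62000e-02  1.60000e-03 -8.35056e+01] [0.0200756  0.02593462 0.02677351]
```

Request:
{"api": "apply_moves", "payload": {"targets": [[[0,0,0,0,0,0,0.2],[0,0,0,0,0,0,0.4],[0,0,0,0,0,0,0.4],[0,0,0,0,0,0,0.4],[0,0,20,0,0,0,0.4],[0,0,50,0,0,0,0.4],[0,-5,90,0,0,0,0.3],[0,-15,130,0,0,0,0],[0,-25,170,0,0,0,0],[0,-30,200,0,0,0,0]]]}}

```text
time: 35.2
position: [0.4279, 0.0934, 0.2292]
tcp_rot: [0.001, 0.654, 0.756, 0.001]
force: [0.9, -0.1, 0.6]
width: -0.001
```

```bash
cat > chkall.py <<'E'
from h import *
import sys
fn=sys.argv[1]
st=readout.get_state();print(st['position'].round(4),st['tcp_rot'].round(4))
snap('wrist',fn)
print('bar');baredge(fn,.4269,.1243,np.deg2rad(98.2),.035,.09,.012)
for p,c in clusters(fn,.0240,.03,(.53,.72,-.12,.3),100): print(len(p),rect(p),np.percentile(p[:,2],[2,50,98]),c.mean(0).round())
for p,c in clusters(fn,.05,.065,(.53,.72,-.12,.3),40): print(len(p),rect(p),np.percentile(p[:,2],[2,50,98]),c.mean(0).round())
E
python3 chkall.py w27
```

```text
[0.4279 0.0934 0.2292] [7.000e-04 6.542e-01 7.563e-01 1.000e-03]
bar
-0.065 34 0.0581 -0.0008 -0.0651 -0.06
-0.055 69 0.058 -0.0007 -0.0598 -0.0501
-0.045 62 0.058 -0.0007 -0.0496 -0.04
-0.035 64 0.058 -0.0006 -0.0397 -0.0301
-0.025 63 0.0582 -0.0006 -0.0295 -0.0205
-0.015 67 0.0581 -0.0005 -0.0197 -0.0101
-0.005 66 0.0581 -0.0004 -0.01 -0.0007
0.005 70 0.0579 -0.0004 0.0 0.0094
0.015 69 0.0581 -0.0003 0.0101 0.0193
0.025 83 0.058 -0.0003 0.0202 0.03
0.035 80 0.058 -0.0007 0.0309 0.0396
0.045 90 0.0758 -0.0002 0.0405 0.0494
0.055 105 0.0762 0.0001 0.0501 0.0599
0.065 35 0.076 0.0002 0.0606 0.0634
0.075 37 0.0381 0.0008 0.0765 0.0795
4272 [0.6116 0.1012 0.1155 0.0743 1.0075] [0.02453213 0.02610903 0.02770368] [219. 216. 219.]
3348 [ 0.6254  0.2433  0.1059  0.0742 16.4123] [0.02433699 0.02600063 0.02785797] [ 21. 123. 121.]
838 [  0.6175  -0.0389   0.0857   0.0303 -14.8273] [0.02426182 0.02615399 0.02839984] [168.  27.  23.]
786 [0.6138 0.1019 0.0604 0.0144 2.6785] [0.05100573 0.05783407 0.05947766] [206. 202. 205.]
835 [0.6212 0.2373 0.0455 0.0145 2.2642] [0.05117312 0.05766595 0.05937012] [ 11. 121. 118.]
67 [ 6.2450e-01 -4.6700e-02  2.1200e-02  3.5000e-03 -5.2409e+00] [0.05039403 0.054938   0.05939479] [99. 19. 18.]
```

View pics/w27.png

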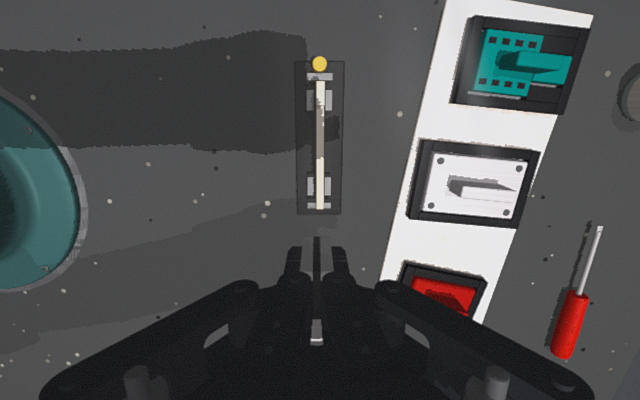

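```bash
python3 - <<'E'
from h import *
snap('scene','c28');snap('side','s28')
for f in ('c28','s28'):
    b=ball(f);print('ball',b.min(0).round(4),b.max(0).round(4),len(b)) if len(b) else None
    for p,c in clusters(f,.02,.03,(.53,.72,-.12,.3),15): print(f,len(p),rect(p),np.percentile(p[:,2],[2,50,98]).round(4),c.mean(0).round())
    for p,c in clusters(f,.05,.065,(.53,.72,-.12,.3),8): print(f,'fin',len(p),rect(p),np.percentile(p[:,2],[2,50,98]).round(4),c.mean(0).round())
E
```

```text
ball [0.4376 0.4065 0.0903] [0.4618 0.4301 0.1138] 53
c28 832 [0.6166 0.0985 0.1377 0.0976 1.3222] [0.0201 0.0234 0.0285] [207. 205. 207.]
c28 516 [ 0.6162 -0.0557  0.1106  0.0737 -4.2555] [0.0201 0.0229 0.0279] [172. 105. 106.]
c28 499 [0.6292 0.2327 0.1226 0.089  2.4596] [0.0201 0.0227 0.0284] [ 97. 142. 142.]
c28 fin 97 [0.6159 0.1    0.0578 0.017  3.4172] [0.0502 0.0558 0.0607] [237. 235. 237.]
c28 fin 75 [ 0.6165 -0.0548  0.0403  0.0147 -2.4169] [0.0507 0.0556 0.0599] [205.  99.  98.]
c28 fin 64 [0.623  0.2349 0.0425 0.0162 2.4134] [0.0504 0.0551 0.0592] [ 86. 165. 163.]
ball [0.4346 0.4123 0.0958] [0.4565 0.4362 0.1172] 94
s28 797 [0.6144 0.1042 0.139  0.098  2.5934] [0.0202 0.0243 0.0292] [171. 172. 171.]
s28 227 [  0.6175  -0.0309   0.1168   0.0454 -14.1845] [0.0202 0.0235 0.0289] [145.  48.  44.]
s28 741 [0.6279 0.239  0.1261 0.0875 2.3933] [0.0202 0.0238 0.0289] [ 40. 123. 119.]
s28 fin 89 [0.6133 0.104  0.0598 0.016  4.5506] [0.0512 0.0569 0.0613] [230. 230. 230.]
s28 fin 70 [0.6216 0.2404 0.0448 0.0156 0.6055] [0.0522 0.0571 0.0604] [  7. 193. 185.]
```

View pics/c28.png

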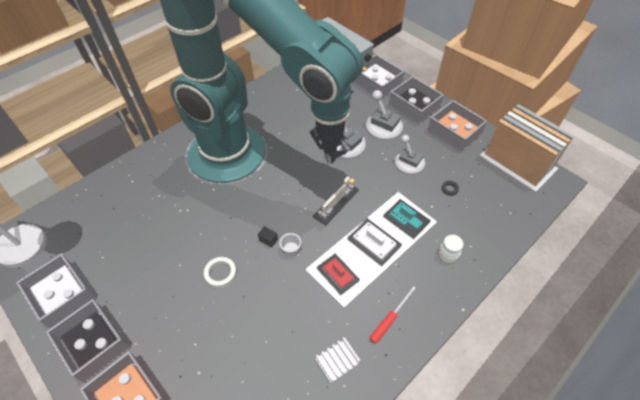

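View pics/s28.png

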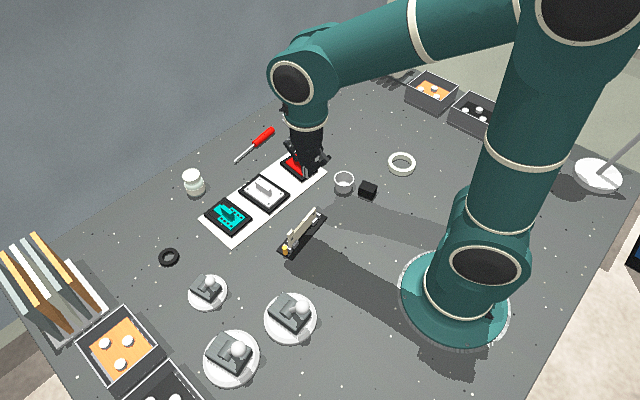

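Request:
{"api": "apply_moves", "payload": {"targets": [[[-3,35,0,0,0,0.03,0],[-6,75,0,0,0,0.06,0],[-9,115,0,0,0,0.075,0],[-12,155,0,0,0,0.075,0],[-16,195,0,0,0,0.075,0],[-20,235,0,0,0,0.075,0],[-25,275,0,0,0,0.075,0],[-30,310,0,0,0,0.075,0],[-32,317,0,0,0,0.075,0],[-32,317,0,0,0,0.075,0]]]}}

```text
time: 36.18
position: [0.3937, 0.4138, 0.224]
tcp_rot: [-0.001, 0.623, 0.782, -0.001]
force: [0.5, -1.3, -0.2]
width: -0.003
```

Request:
{"api": "apply_moves", "payload": {"targets": [[[0,0,-35,0,0,0,0],[0,0,-70,0,0,0,0],[0,0,-105,0,0,0,0],[0,0,-135,0,0,0,0],[0,0,-142,0,0,0,0],[0,0,-142,0,0,0,0]]]}}

```text
time: 36.68
position: [0.395, 0.4096, 0.0818]
tcp_rot: [-0.0, 0.625, 0.78, -0.002]
force: [0.4, 0.2, 0.1]
width: -0.001
```

```bash
python3 - <<'E'
from h import *
st=readout.get_state();print(st['position'].round(4),st['tcp_rot'].round(4),st['force'])
snap('wrist','w29');b=ball('w29');print(b.min(0),b.max(0),len(b))
E
```

```text
[0.395  0.4096 0.0818] [-1.000e-04  6.253e-01  7.804e-01 -2.300e-03] [0.42668222 0.21373848 0.07732596]
[0.42151059 0.41238628 0.09421913] [0.45876602 0.43526808 0.12750796] 2793
```

View pics/w29.png

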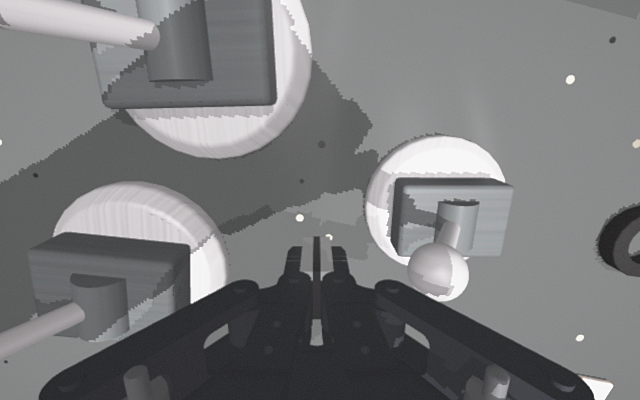

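Request:
{"api": "apply_moves", "payload": {"targets": [[[12,3,3,0,0,0,0],[24,5,4,0,0,0,0],[34,8,4,0,0,0,0],[44,10,4,0,0,0,0],[54,12,4,0,0,0,0],[63,14,4,0,0,0,0],[71,16,4,0,0,0,0],[78,17,4,0,0,0,0],[83,18,4,0,0,0,0],[86,19,4,0,0,0,0]]]}}

```text
time: 37.57
position: [0.4823, 0.4302, 0.0876]
tcp_rot: [0.0, 0.625, 0.78, -0.0]
force: [-1.5, -1.2, 0.1]
width: -0.0
```

Request:
{"api": "apply_moves", "payload": {"targets": [[[2,0.5,0,0,0,0,0],[4,1,0,0,0,0,0],[5,1,0,0,0,0,0],[5,1,0,0,0,0,0]]]}}

```text
time: 37.9
position: [0.4867, 0.4315, 0.0879]
tcp_rot: [-0.0, 0.625, 0.781, -0.0]
force: [-0.3, 0.4, -0.6]
width: -0.001
```

Request:
{"api": "apply_moves", "payload": {"targets": [[[1.5,0.3,0,0,0,0,0],[3,0.6,0,0,0,0,0],[3,0.6,0,0,0,0,0]]]}}

```text
time: 38.15
position: [0.4882, 0.4319, 0.0876]
tcp_rot: [-0.001, 0.625, 0.781, -0.001]
force: [-10.5, -3.5, 4.8]
width: -0.001
```

Request:
{"api": "apply_moves", "payload": {"targets": [[[1,0.2,0,0,0,0,0],[2,0.4,0,0,0,0,0],[2,0.4,0,0,0,0,0]]]}}

```text
time: 38.4
position: [0.4887, 0.4321, 0.0875]
tcp_rot: [-0.001, 0.624, 0.781, -0.003]
force: [-21.5, -8.2, 12.3]
width: 0.003
```

At the stop. Back off, rise, and take the final looks.

Request:
{"api": "apply_moves", "payload": {"targets": [[[-15,-3,0,0,0,0,0],[-30,-6,10,0,0,0,0],[-35,-10,45,0,0,0,0],[-35,-20,85,0,0,0,0],[-35,-45,120,0,0,0,0],[-35,-75,145,0,0,0,0],[-35,-100,150,0,0,0,0],[-35,-110,150,0,0,0,0],[-35,-110,150,0,0,0,0]]]}}

```text
time: 39.15
position: [0.4575, 0.3202, 0.2387]
tcp_rot: [0.001, 0.626, 0.78, 0.0]
force: [0.2, -0.4, -0.5]
width: -0.006
```

```bash
python3 - <<'E'
from h import *
snap('wrist','w30');snap('scene','c30');snap('side','s30')
for f in ('w30','c30','s30'):
    b=ball(f);print('ball',b.min(0).round(4),b.max(0).round(4),len(b)) if len(b) else None
    for p,c in clusters(f,.02,.03,(.53,.72,-.12,.3),15): print(f,len(p),rect(p),np.percentile(p[:,2],[2,50,98]).round(4),c.mean(0).round())
    for p,c in clusters(f,.05,.065,(.53,.72,-.12,.3),8): print(f,'fin',len(p),rect(p),np.percentile(p[:,2],[2,50,98]).round(4))
for c in ('c30','s30'):
  baredge(c,.4269,.1243,np.deg2rad(98.2),.035,.09,.008)
E
```

```text
ball [0.5001 0.4237 0.0902] [0.5254 0.4489 0.1157] 816
w30 4658 [0.6279 0.237  0.1237 0.0877 2.6036] [0.0206 0.0228 0.0274] [ 47. 116. 115.]
w30 228 [ 6.47000e-01  1.19400e-01  5.34000e-02  1.35000e-02 -2.62447e+01] [0.0249 0.0264 0.0278] [249. 249. 249.]
w30 fin 483 [0.6218 0.238  0.0447 0.0145 2.1141] [0.0507 0.0577 0.0594]
ball [0.5037 0.4187 0.0956] [0.5273 0.4424 0.116 ] 49
c30 817 [0.6164 0.0987 0.1375 0.0982 2.1407] [0.0201 0.0234 0.0287] [208. 206. 209.]
c30 490 [ 0.616  -0.056   0.1122  0.0729 -4.2992] [0.0202 0.0232 0.0287] [173. 105. 105.]
c30 505 [0.6291 0.2319 0.1234 0.0889 3.1536] [0.0201 0.0229 0.0287] [ 96. 141. 140.]
c30 fin 99 [0.6159 0.0988 0.059  0.0169 1.9069] [0.0506 0.0561 0.061 ]
c30 fin 74 [ 0.6159 -0.0556  0.0413  0.0152 -1.404 ] [0.0506 0.0558 0.0607]
c30 fin 72 [0.6234 0.2342 0.0442 0.0175 4.8549] [0.0501 0.0556 0.06  ]
ball [0.4997 0.427  0.0908] [0.5245 0.4498 0.1183] 90
s30 822 [0.6146 0.1037 0.1386 0.098  2.3793] [0.0203 0.0243 0.0291] [168. 169. 169.]
s30 383 [ 0.6133 -0.0505  0.1121  0.0748 -4.518 ] [0.0202 0.0235 0.0286] [141.  47.  44.]
s30 424 [0.
[... 663 characters left out ...]
.0547 -0.0036 0.0103 0.02
0.025 14 0.0536 -0.0023 0.0219 0.0299
0.035 13 0.0519 -0.0031 0.0313 0.04
0.045 24 0.0609 -0.0034 0.0401 0.05
0.055 20 0.0637 -0.0046 0.0501 0.059
-0.065 6 0.054 0.0018 -0.0643 -0.0604
-0.055 16 0.0513 0.0023 -0.0595 -0.0501
-0.045 15 0.0555 0.0023 -0.0496 -0.0402
-0.035 18 0.0549 0.0023 -0.0389 -0.0301
-0.025 17 0.0571 0.0022 -0.0296 -0.0201
-0.015 16 0.0514 0.0021 -0.0193 -0.0101
-0.005 17 0.0557 0.0017 -0.0098 -0.0014
0.005 19 0.0559 0.0018 0.0 0.0097
0.015 15 0.0521 0.0027 0.0108 0.0197
0.025 18 0.0538 0.0022 0.02 0.0294
0.035 18 0.0547 0.0021 0.0301 0.0396
0.045 21 0.0595 0.0023 0.0414 0.05
0.055 27 0.0627 0.0023 0.05 0.0597
0.065 32 0.0603 0.0004 0.0602 0.0668
```

View pics/s30.png

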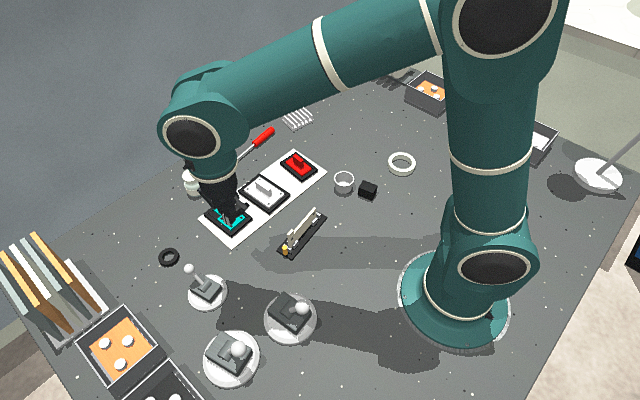

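View pics/w30.png

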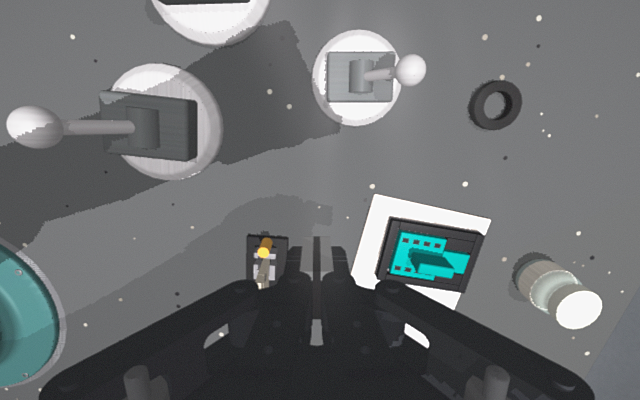

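```bash
python3 -c "
from bench import job_done,readout
print(job_done(),readout.get_state()['time'])"
```

```text
the job is handed in; nothing more can be done
the job is handed in; nothing more can be done
```

The whole kit is made up, in the order you asked for, and the job was handed in at about 39 s.

- **Toggle off:** I pushed the lever of the smallest lamp base (104 mm across) back to its off stop. The ball end measured 34 mm to the -x side.
- **Parts:** Lid, housing and foot were all present, and each is seated in its own nest. All three plate tops read 26 mm above the table, which is fully home, and they line up with the nests to within about 2°.
- **Bus bar:** I set the bar down on the bare table to change grip, because the last joint cannot make the whole half turn. It is back in its holder with the lug at the brass post end. Its top edge reads 58 mm along the whole length (lug top 76 mm), and it is centred to within 1 mm.
- **Toggle on:** I threw it last, against its on stop. The ball end measured about 33 mm to the +x side.

**Last checks:**
- The final pictures show the parts in their nests, the bar in its holder, and the gripper clear of everything.
- The cup, tape ring and relay look to be where they started; I judged that by eye and did not measure it.
- The scene and side cameras disagreed with the closer wrist view. Sideways, they put the bar 2–4 mm off to opposite sides. They also read its top edge about 3–5 mm lower. I put this down to their calibration and coarser resolution, and trusted the wrist view.
- I saw no part get knocked aside during the run.

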